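# Zero the bench comparator on a gauge block

## Task

Zero the bench comparator on its master: lay the shortest of the three loose gauge blocks flat on the comparator's bed, its 25 mm measure lengthways between the anvil and the plunger, then push the measuring head by its rear lug fully home so that the plunger bears on the block and the needle swings. Then push a bezel peg round until the zero wedge stands at the needle's tip, and last swing the bezel clamp lever all the way over towards the anvil; leave the block in place, the head home, and the other loose things where they lie.

Things in the scene. Friction and masses are not known exactly. Their poses are not given: they have to be found in the camera images.
- comparator: fixed bench comparator, grey base 100 (x) x 250 (y) x 18 mm with a ground steel bed on top; origin under its centre on the bench, own y is the measuring line (towards the anvil), own z up, bed surface at z = 18 mm. The measuring line runs over the middle of the bed (own x = 0). The head stands at its -y end, the tailstock with the anvil at its +y end
- gauge_block_2: the master: loose plain steel gauge block 35 (own x) x 25 (own y) x 10 mm (z), lying flat, the shortest of three; origin at the centre of its underside; it must lie with own y along the measuring line (either way round), i.e. be taken across its 35 mm
- gauge_block_3: another loose gauge block, 35 x 40 x 10 mm, to be left alone; origin at the centre of its underside
- gauge_block_4: another loose gauge block, 35 x 50 x 10 mm, to be left alone; origin at the centre of its underside
- hex_nut: loose hexagon nut 19 x 22 x 10 mm, bystander, leave it alone; origin at the centre of its underside
- loupe: loose black eye loupe, 35 mm round, 30 mm tall, bystander, leave it alone; origin at the centre of its underside
- anvil_face (a point): centre of the fixed anvil's flat face (30 mm wide, 16 mm high), 5 mm above the bed, facing the plunger; axes as the comparator's. The grey tailstock behind it is 46 mm wide and 26 mm above the bed; it stands up to 2 mm nearer or farther from day to day
- plunger_tip (a point): centre of the spring plunger's flat tip (11 mm round), 7 mm above the bed; the plunger sticks 16 mm out of the head's front towards the anvil; axes as the comparator's
- head (a joint): slide of the measuring head along the bed (m): 0 fully back, 0.045 fully home towards the anvil; stays where it is left, takes about 9 N to push
- push_lug (a point): centre of the rear face of the upright steel push lug at the head's back: plate 44 mm wide, 8 mm thick, its top 12 mm above this point and 66 mm above the bench; push it here along the comparator's +y
- plunger (a joint): how far the spring plunger is pressed in (m), 0 to 0.010; with the head home on the 25 mm block it reads 0.003 to 0.007
- dial_centre (a point): centre of the horizontal dial on top of the head, at the level of the bezel's top, 69 mm above the bench; bezel 86 mm across; the bezel and its white scale turn about the vertical through here
- needle (a joint): needle angle (rad), grows clockwise from above, 0.25 rad per mm of plunger; the needle is at joint 0 along the comparator's +x
- needle_tip (a point): tip of the black needle, 30 mm from the dial's centre, 66 mm above the bench
- bezel (a joint): bezel angle (rad), grows clockwise from above; zero wedge along the comparator's +x at 0, so the dial reads zero when this equals the needle angle; stiff, stays where it is left; about 1 N at a peg
- zero_mark (a point): the zero mark, a solid black wedge on the white scale (the other 19 marks are thin lines, 18 degrees apart); point 30 mm from the dial's centre
- peg_left (a point): top of one upright bezel peg, 7 mm thick, standing 16 mm above the bezel's top, 38 mm from the dial's centre, a quarter turn counter-clockwise from the zero wedge
- peg_right (a point): top of the other bezel peg, the same, a quarter turn clockwise from the zero wedge
- clamp (a joint): bezel clamp lever angle (rad): 0 loose (towards the push lug), 1.5 fully clamped (towards the anvil), turns clockwise from above, stays where it is left
- clamp_post (a point): top of the clamp lever's upright black post, 11 mm thick, 28 mm tall, 77 mm above the bench, 45 mm from the lever's pivot; free to push from its sides
- clamp_pivot (a point): pivot of the clamp lever, at the head's -x side, 46 mm above the bench; vertical axis
Things that resemble listed ones, but are neither listed nor needed, are in the scene too. What is shaped like the gauge_block_2 but black is not meant.

How it is judged:
By the outcome, as a careful person would: the job done as asked, in the order asked, and still so for the second after the job is handed in, with the robot touching nothing.
It also fails if it takes over 72 s, if anything falls off the work surface, if the arm or the gripper's body presses on something with over 40 N, if the wrist force passes 120 N, or if a joint passes its speed limit or range.

## Robot

A 7-joint arm with a two-finger parallel gripper is mounted at the origin on a cart in front of the work surface, level with it; the furniture and walls round the work are solid. World frame = base frame: x ahead of the robot, y to its left, z up, the work surface at z = 0. Lengths are in m, angles in rad, forces in N, time in s.
With the tool pointing down it reaches from about 0.425 to 1.025 m from the base axis. Payload 9.4 kg.
Tool frame: the origin (TCP) lies at the very end of the fingers, on their centre line; the grasp point (between the pads) lies 19 mm behind it; x points along the fingers, y is the direction in which the jaws open and shut, and the axes are right-handed (so a half turn about x gives the same grasp; the last joint's range is limited). The gripper opens to 85 mm and grips with 20 to 120 N. Pads are 22 mm wide; open, the fingers measure 114 mm over their backs; the gripper's body (76 mm by 85 mm) begins 54 mm behind the grasp point. The pads swing forward as they close: fully open they stand 13 mm farther back than shut.
Start: joints at [1.106, 0.599, -0.003, 1.599, 0.002, 0.943, -0.08], TCP at [0.274, -0.671, 0.231] pointing down, gripper open.
Joint ranges: [-2.57, 2.57], [-0.35, 1.97], [-1.29, 1.29], [0.11, 2.56], [-1.05, 4.19], [0.11, 1.86], [-2.63, 2.63]. Speed limits (rad/s): [2.22, 2.22, 3.01, 3.01, 3.14, 3.14, 3.14].

## Interface

Orientations are given as [roll, pitch, yaw] about the fixed x, y, z axes, in that order (R = Rz(yaw) Ry(pitch) Rx(roll)).
In Python, from workcell import manip gives the robot as it stands. The module is installed in compiled form; this text tells all that it offers.
- The arm moves only by the shell command python3 -m crank 'ROWS' [FORCE]. ROWS is JSON, a list of rows, each a list of 3 entries, a list of its own where there are three numbers: the turn, a rotation vector about the world's x, y, z normalised to -1 to 1, where 1 is pi rad, then the shift along the world's x, y, z normalised to -1 to 1, where 1 is 100 mm, then the gripper command: -1 is shut, 1 is fully open, values between are in proportion. In form: [[[rx, ry, rz], [dx, dy, dz], fingers], ...]. A call has 1 to 20 rows; each row is the pose to reach, as a shift and turn from the pose commanded when the call began, turning the shorter way round; what a row does not reach only later rows make up. A row lasts 1/12 s, in which the tool goes at most 41.7 mm and 7.16 degrees, less where a joint would pass 70% of its speed; a pose out of reach is approached as far as the arm can. A call with a number of a shift or a turn outside -1 to 1 is refused whole. A call with a gripper value outside its range is refused whole. The fingers move at their own pace and stop on an object; FORCE is the grip in N (left out, the last holds). Time passes only in rows, so rows that repeat a pose let the fingers close. It gives the time, the measured TCP pose, the force and the opening at its end, in the units of the state.
- manip.sense(): the state, without advancing time (a new reading comes with each control period).
- manip.capture(name): name is "side" or "top" or "wrist"; returns the picture (420x560x3 uint8, red, green, blue); there is no depth.
- manip.get_calibration(name): a dict with "intrinsics" (3x3 intrinsics, pixels), "position" and "orientation" of the camera in the world; the wrist camera has in their place "tool_from_camera" (4x4, takes a point from camera to tool coordinates, whose origin is the TCP and whose axes are the tool frame's). Camera axes: x right, y down, z forward; pixel columns grow to the right and rows downward; lengths in m; the calibration is good to about 2 mm. A picture is of the moment at which its call begins: read the wrist's pose just before it. get_calibration takes no time and is no camera call.
- manip.hand_in(): hands the job in, once; it reports no verdict.
The state is a dict: "t": time; "qpos": joint angles; "qvel": joint speeds; "joint_efforts": joint torques, N m; "tcp_pos": TCP position; "eef_rot": TCP orientation; "contact_force": force on the tool from outside, world axes, zero at the start; "torque": the same for the moment, N m; "finger_gap": finger opening in m.
Only numpy, scipy, OpenCV 4.12 (cv2) and the standard library are available. Lean on these libraries where they do the work, as an engineer would, in place of code of your own. Each camera call takes 0.05 s, during which the arm holds its last target.

## Working session

There is one attempt and no reset: what is moved stays moved. The work goes in short steps, Python scripts to look and compute and a shell command to move; the robot and the scene stay as the last step left them, time stands still between calls to the robot, and variables do not carry over. Pictures are saved under pics/ and viewed, and the job is handed in when it is done.

```bash
mkdir -p pics; ls; cat > h.py <<'E'
import numpy as np, cv2
from workcell import manip
from scipy.spatial.transform import Rotation as R
def snap(name,fn):
    im=manip.capture(name); cv2.imwrite(fn,cv2.cvtColor(im,cv2.COLOR_RGB2BGR)); return im
E
python3 - <<'E'
from h import *
s=manip.sense();print(s)
for n in("side","top","wrist"):
    print(n,manip.get_calibration(n))
for n in("side","top"): snap(n,f"pics/{n}0.png")
E
```

```text
pics
{'t': 0.0, 'qpos': array([ 1.10628453,  0.60013734, -0.0025515 ,  1.60011734,  0.00179525,
        0.94289346, -0.07980299]), 'qvel': array([-0.00142094,  0.00073978, -0.0006755 ,  0.00080911,  0.00029822,
        0.000492  , -0.0002464 ]), 'joint_efforts': array([ 3.30646544e-04, -7.76453733e+01,  1.56510014e+00, -2.58011520e+01,
        1.23415142e-02,  8.93340970e-03, -2.85551721e-05]), 'tcp_pos': array([ 0.27398441, -0.67073505,  0.23041249]), 'eef_rot': array([-1.48441895,  1.56924308,  2.04504502]), 'contact_force': array([ 0.36016136, -0.47580203,  0.62723915]), 'torque': array([-0.04717944,  0.02238589,  0.00544975]), 'finger_gap': 0.0851614330221946}
side {'intrinsics': array([[430.37132257,   0.        , 276.51381628],
       [  0.        , 430.37132257, 211.13043671],
       [  0.        ,   0.        ,   1.        ]]), 'position': array([0.32142585, 0.75017198, 0.66298464]), 'orientation': array([-2.27683737,  0.0061706 , -2.75408908])}
top {'intrinsics': array([[392.07722528,   0.        , 277.44972541],
       [  0.        , 392.07722528, 211.44021966],
       [  0.        ,   0.        ,   1.        ]]), 'position': array([0.4271474 , 0.1497937 , 0.96150235]), 'orientation': array([-2.9368832 , -0.00453853, -1.51304379])}
wrist {'intrinsics': array([[320.85494002,   0.        , 280.94606848],
       [  0.        , 320.85494002, 206.24067285],
       [  0.        ,   0.        ,   1.        ]]), 'tool_from_camera': array([[-1.28147459e-03, -3.22699864e-01,  9.46500478e-01,
        -1.41692331e-01],
       [ 9.99999172e-01, -3.02538107e-04,  1.25075956e-03,
        -3.66617854e-04],
       [-1.17267478e-04,  9.46501298e-01,  3.22699984e-01,
        -8.33862439e-02],
       [ 0.00000000e+00,  0.00000000e+00,  0.00000000e+00,
         1.00000000e+00]])}
```

View pics/side0.png

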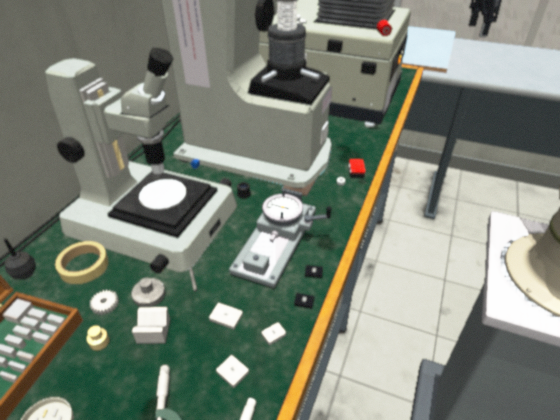

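View pics/top0.png

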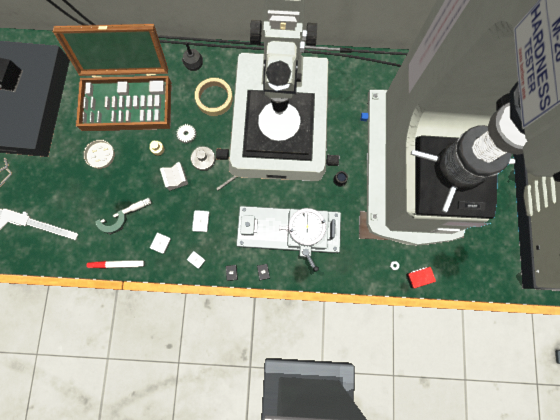

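The top view shows the comparator at about (290,230), anvil to the left (+y). The three pale blocks are at (200,221), (160,243) and (196,260). I'll measure them.

```bash
cat >> h.py <<'E'
def cam(name,s=None):
    c=manip.get_calibration(name);K=np.array(c["intrinsics"])
    if name=="wrist":
        T=np.eye(4);T[:3,:3]=R.from_euler('xyz',s["eef_rot"]).as_matrix();T[:3,3]=s["tcp_pos"]
        T=T@c["tool_from_camera"];return K,T[:3,:3],T[:3,3]
    return K,R.from_euler('xyz',c["orientation"]).as_matrix(),np.array(c["position"])
def ray(C,uv,z):
    K,Rm,p=C;uv=np.atleast_2d(uv).astype(float)
    d=np.c_[uv,np.ones(len(uv))]@np.linalg.inv(K).T@Rm.T
    return p+d*((z-p[2])/d[:,2])[:,None]
def proj(C,P):
    K,Rm,p=C;q=(np.atleast_2d(P)-p)@Rm@K.T
    return q[:,:2]/q[:,2:]
E
python3 - <<'E'
from h import *
im=cv2.cvtColor(cv2.imread("pics/top0.png"),cv2.COLOR_BGR2RGB)
C=cam("top")
hsv=cv2.cvtColor(im,cv2.COLOR_RGB2HSV)
m=((hsv[...,1]<60)&(hsv[...,2]>150)).astype(np.uint8)
m[290:]=0
cs,_=cv2.findContours(m,cv2.RETR_EXTERNAL,cv2.CHAIN_APPROX_NONE)
for c in cs:
    if cv2.contourArea(c)<80: continue
    w=ray(C,c.reshape(-1,2),0.01)
    r=cv2.minAreaRect((w[:,:2]*1000).astype(np.float32))
    u=c.reshape(-1,2).mean(0)
    if 100<u[0]<420: print(u.round(),np.round(r[0],1),np.round(r[1],1),round(r[2],1))
cv2.imwrite("pics/t0z.png",cv2.resize(cv2.imread("pics/top0.png")[190:290,130:350],None,fx=3.6,fy=3.6,interpolation=cv2.INTER_CUBIC))
E
```

```text
[124. 263.] [475.3 518.3] [15.3 91.3] 5.6
[195. 259.] [495.1 347.7] [37.4 27.4] 57.3
[159. 243.] [530.3 438.7] [37.9 42. ] 70.0
[200. 221.] [590.8 346. ] [37. 52.] 89.6
[289. 230.] [578.9 126.9] [250.6 119.3] 89.6
[121. 216.] [590.8 532.7] [ 41.7 140.8] 29.5
[172. 175.] [703.1 426.9] [58.2 53.9] 22.5
[202. 157.] [753.7 357.1] [56.3 56.7] 3.4
[156. 147.] [776.  478.7] [29.8 29. ] 3.4
[185. 132.] [818.8 406.1] [45.6 47. ] 23.4
[279. 121.] [863.2 166.8] [109.7 102.3] 90.0
[398. 189.] [ 741.6 -115.1] [441.3 210.1] 28.3
[156.  86.] [944.8 498.4] [29.  37.5] 3.5
[121.  87.] [937. 590.] [32.  26.3] 7.8
[279. 118.] [894.5 166. ] [327.6 246.7] 0.4
[282.  66.] [1025.9  174.5] [ 80.4 147.3] 87.3
[285.  31.] [1133.8  167.1] [119.6  48.2] 89.6
[283.  18.] [1170.1  174.1] [74.7 17.4] 89.4
[283.  12.] [1188.8  172.8] [11.6 86.3] 0.1
```

View pics/t0z.png

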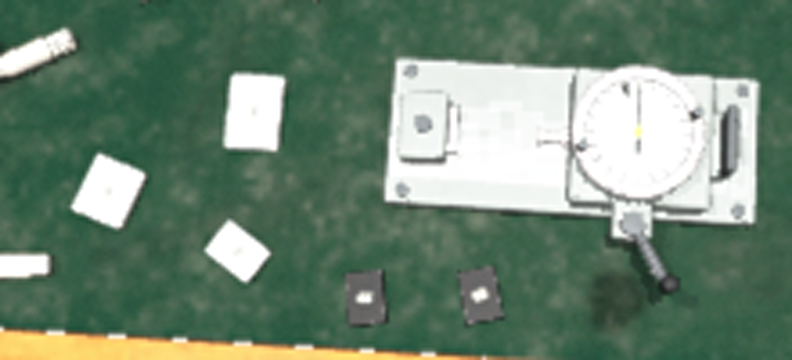

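```bash
python3 - <<'E'
from h import *
s=manip.sense()
print(R.from_euler('xyz',s["eef_rot"]).as_matrix().round(3))
K,Rm,p=cam("wrist",s);print(p.round(3),Rm.round(2).tolist())
E
python3 -m crank '[[[0,0,0],[0.3,1,0],1],[[0,0,0],[0.3,1,0],1],[[0,0,0],[0.3,1,0],1],[[0,0,0],[0.3,1,0],1]]'
```

```text
[[-0.001  0.378 -0.926]
 [ 0.001 -0.926 -0.378]
 [-1.    -0.001  0.   ]]
[ 0.351 -0.639  0.372] [[0.38, -0.88, -0.3], [-0.93, -0.36, -0.12], [-0.0, 0.32, -0.95]]
t: 0.43
tcp_pos: [0.3068, -0.5657, 0.2311]
eef_rot: [-2.096, 1.567, 1.439]
contact_force: [0.4, -0.2, -0.0]
finger_gap: 0.0852
```

```bash

python3 -m crank '[[[0,0,0.04],[0.2,0.4,0],1],[[0,0,0.08],[0.4,0.8,0],1],[[0,0,0.1],[0.5,1,0],1]]'
python3 -m crank '[[[0,0,0.04],[0.2,0.4,0],1],[[0,0,0.08],[0.4,0.8,0],1],[[0,0,0.1],[0.5,1,0],1]]'
python3 -m crank '[[[0,0,0.04],[0.2,0.4,0],1],[[0,0,0.08],[0.4,0.8,0],1],[[0,0,0.1],[0.5,1,0],1]]'
python3 -m crank '[[[0,0,0.04],[0,0.4,0],1],[[0,0,0.08],[0,0.8,0],1],[[0,0,0.1],[0,1,0],1]]'
python3 -m crank '[[[0,0,0.04],[0,0.4,0],1],[[0,0,0.08],[0,0.8,0],1],[[0,0,0.1],[0,1,0],1]]'
python3 -m crank '[[[0,0,0.04],[0,0.4,0],1],[[0,0,0.08],[0,0.8,0],1],[[0,0,0.1],[0,1,0],1],[[0,0,0.1],[0,1,0],1]]'
python3 - <<'E'
from h import *
s=manip.sense();print(s['t'],s['tcp_pos'],s['qpos'].round(2))
print(R.from_euler('xyz',s["eef_rot"]).as_matrix().round(3))
snap("wrist","pics/w1.png");np.save("w1.npy",np.r_[s['tcp_pos'],s['eef_rot']])
E
```

```text
t: 0.68
tcp_pos: [0.3553, -0.4684, 0.231]
eef_rot: [-2.338, 1.57, 1.514]
contact_force: [-0.1, -0.2, -0.1]
finger_gap: 0.0855
t: 0.93
tcp_pos: [0.4055, -0.3681, 0.2312]
eef_rot: [-2.985, 1.57, 1.181]
contact_force: [0.7, 0.1, -0.5]
finger_gap: 0.0849
t: 1.18
tcp_pos: [0.4556, -0.2681, 0.2314]
eef_rot: [2.555, 1.57, 0.753]
contact_force: [-0.3, -0.2, 0.2]
finger_gap: 0.0854
t: 1.43
tcp_pos: [0.4541, -0.1671, 0.2313]
eef_rot: [-3.044, 1.57, 1.752]
contact_force: [-0.6, -0.3, 0.3]
finger_gap: 0.0853
t: 1.68
tcp_pos: [0.4542, -0.0676, 0.2315]
eef_rot: [2.069, 1.57, 0.895]
contact_force: [-0.1, -0.4, -0.1]
finger_gap: 0.0854
t: 2.02
tcp_pos: [0.4547, 0.0331, 0.2316]
eef_rot: [1.848, 1.568, 0.988]
contact_force: [-0.6, 0.3, -0.0]
finger_gap: 0.0851
2.0167 [0.45468257 0.033094   0.23164052] [ 0.3   0.33 -0.63  2.17  0.29  0.72  0.18]
[[ 0.001  0.758  0.653]
 [ 0.002  0.653 -0.758]
 [-1.     0.002 -0.001]]
```

View pics/w1.png

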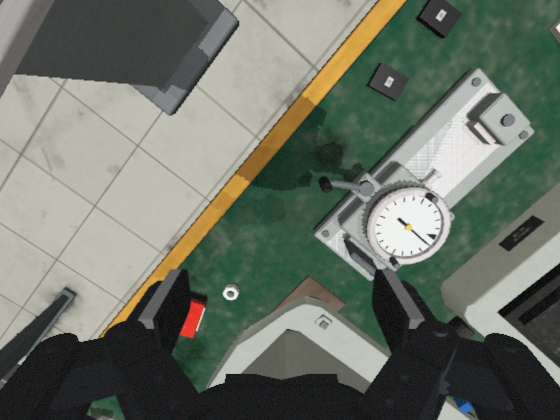

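```bash

python3 -m crank '[[[0,0,0.03],[0.1,0.4,0],1],[[0,0,0.06],[0.2,0.8,0],1],[[0,0,0.09],[0.2,1,0],1]]'
python3 -m crank '[[[0,0,0],[0.1,0.4,0],1],[[0,0,0],[0.2,0.8,0],1],[[0,0,0],[0.2,1,0],1]]'
python3 -m crank '[[[0,0,0],[0,0.4,0],1],[[0,0,0],[0,0.8,0],1],[[0,0,0],[0,1,0],1],[[0,0,0],[0,1,0],1],[[0,0,0],[0,1,0],1]]'
python3 - <<'E'
from h import *
s=manip.sense();print(s['t'],s['tcp_pos'],s['qpos'].round(2))
print(R.from_euler('xyz',s["eef_rot"]).as_matrix().round(3))
im=snap("wrist","pics/w2.png");np.save("w2.npy",np.r_[s['tcp_pos'],s['eef_rot']])
C=cam("wrist",s)
hsv=cv2.cvtColor(im,cv2.COLOR_RGB2HSV)
m=((hsv[...,1]<60)&(hsv[...,2]>150)).astype(np.uint8)
cs,_=cv2.findContours(m,cv2.RETR_EXTERNAL,cv2.CHAIN_APPROX_NONE)
for c in cs:
    if not 300<cv2.contourArea(c)<9000: continue
    w=ray(C,c.reshape(-1,2),0.01)
    r=cv2.minAreaRect((w[:,:2]*1000).astype(np.float32))
    print(c.reshape(-1,2).mean(0).round(),np.round(r[0],1),np.round(r[1],1),round(r[2],1), cv2.boxPoints(r).round(0).tolist())
E
```

```text
t: 2.32
tcp_pos: [0.4764, 0.1314, 0.2316]
eef_rot: [1.383, 1.568, 0.799]
contact_force: [1.1, 1.3, 0.6]
finger_gap: 0.0854
t: 2.57
tcp_pos: [0.4964, 0.2319, 0.2313]
eef_rot: [1.713, 1.568, 1.125]
contact_force: [0.6, 0.9, 1.6]
finger_gap: 0.0855
t: 2.98
tcp_pos: [0.4947, 0.3285, 0.2306]
eef_rot: [-1.558, 1.57, -2.144]
contact_force: [-0.0, -0.4, -0.6]
finger_gap: 0.0853
2.9833 [0.49469105 0.32846436 0.23062166] [-0.23  0.52 -0.66  1.88  0.4   0.88 -0.1 ]
[[-0.001  0.554  0.833]
 [-0.001  0.833 -0.554]
 [-1.    -0.001  0.   ]]
[104. 411.] [ 649.8 -100.9] [61.1 43.1] 56.5 [[615.0, -115.0], [651.0, -138.0], [685.0, -87.0], [649.0, -64.0]]
[188. 350.] [632.6  74.7] [42.6 65.3] 14.0 [[604.0, 101.0], [620.0, 38.0], [661.0, 48.0], [645.0, 112.0]]
[340. 362.] [786.1 252.4] [ 99.4 106.3] 21.3 [[720.0, 284.0], [759.0, 185.0], [852.0, 221.0], [813.0, 320.0]]
[437. 274.] [714.1 421. ] [67. 55.] 23.1 [[672.0, 433.0], [694.0, 383.0], [756.0, 409.0], [734.0, 459.0]]
[227. 292.] [587.6 181.2] [135.7 100.8] 89.8 [[537.0, 114.0], [638.0, 113.0], [638.0, 249.0], [537.0, 249.0]]
[337. 230.] [591.9 345.6] [36. 51.] 89.4 [[566.0, 328.0], [617.0, 327.0], [618.0, 363.0], [567.0, 364.0]]
[296. 165.] [496.7 347.9] [34.6 25.5] 56.4 [[477.0, 340.0], [498.0, 326.0], [517.0, 355.0], [496.0, 369.0]]
[381. 147.] [532.  438.4] [35.9 40.9] 71.0 [[507.0, 428.0], [545.0, 415.0], [557.0, 449.0], [518.0, 462.0]]
[491. 138.] [593.2 531.8] [ 41.6 141.6] 30.1 [[540.0, 583.0], [611.0, 460.0], [647.0, 481.0], [576.0, 603.0]]
[426.  58.] [476.9 518. ] [15.2 91.4] 5.0 [[465.0, 563.0], [473.0, 472.0], [488.0, 473.0], [481.0, 564.0]]
```

View pics/w2.png

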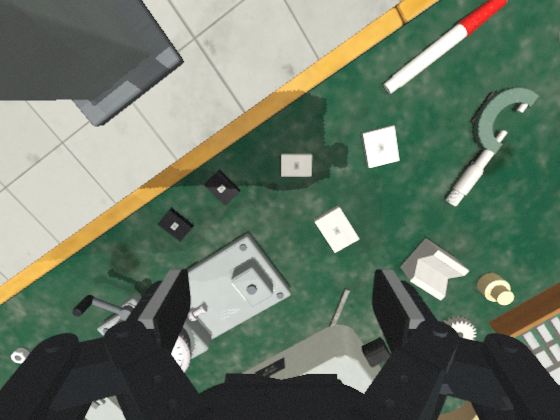

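```bash

python3 -m crank '[[[0,0,0],[0.02,0.19,-0.4],0.3],[[0,0,0],[0.02,0.19,-0.8],0.2],[[0,0,0],[0.02,0.19,-1],0.2]]'
python3 -m crank '[[[0,0,0],[0,0,-0.3],0.2],[[0,0,0],[0,0,-0.6],0.2],[[0,0,0],[0,0,-0.9],0.2],[[0,0,0],[0,0,-0.9],0.2],[[0,0,0],[0,0,-0.9],0.2]]'
python3 - <<'E'
from h import *
s=manip.sense();print(s['t'],s['tcp_pos'],s['contact_force'])
im=snap("wrist","pics/w3.png")
C=cam("wrist",s)
hsv=cv2.cvtColor(im,cv2.COLOR_RGB2HSV)
m=((hsv[...,1]<60)&(hsv[...,2]>90)).astype(np.uint8);m[350:]=0
cs,_=cv2.findContours(m,cv2.RETR_EXTERNAL,cv2.CHAIN_APPROX_NONE)
for c in cs:
    if not 300<cv2.contourArea(c)<19000: continue
    w=ray(C,c.reshape(-1,2),0.01)
    r=cv2.minAreaRect((w[:,:2]*1000).astype(np.float32))
    print(c.reshape(-1,2).mean(0).round(),np.round(r[0],1),np.round(r[1],1),round(r[2],1))
E
```

```text
t: 3.28
tcp_pos: [0.4963, 0.3447, 0.1278]
eef_rot: [-1.582, 1.567, -2.171]
contact_force: [-0.8, -1.0, -0.1]
finger_gap: 0.0525
t: 3.7
tcp_pos: [0.4963, 0.3454, 0.0405]
eef_rot: [-1.563, 1.567, -2.151]
contact_force: [0.8, -0.0, 0.8]
finger_gap: 0.0512
3.7 [0.4962857  0.34536744 0.04047088] [ 0.80667029 -0.00826931  0.77814891]
[333. 336.] [569.9 336.2] [15.8 25.3] 72.4
[311. 301.] [539.2 340.8] [30.3 20.2] 32.4
[353. 284.] [543.2 368.6] [ 9.6 38.9] 73.5
[209. 284.] [493.1 293. ] [ 9.4 38.9] 38.9
[285. 240.] [495.1 349.1] [35.2 28.4] 56.4
[449. 206.] [529.6 437.5] [38.2 43.2] 70.7
[524.  65.] [484.  495.9] [27.6 52.4] 5.0
```

View pics/w3.png

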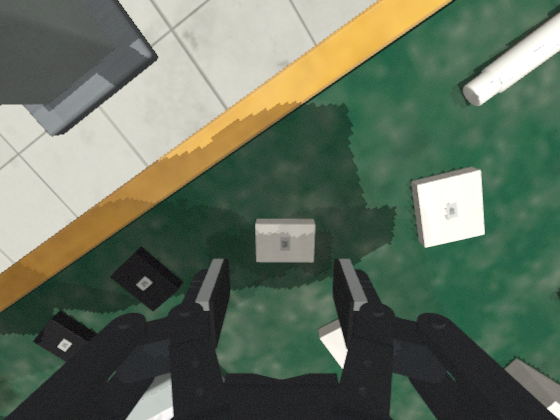

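```bash

python3 -m crank '[[[0,0,0],[0,0.025,-0.2],0.2],[[0,0,0],[0,0.025,-0.38],0.2],[[0,0,0],[0,0.025,-0.38],0.2],[[0,0,0],[0,0.025,-0.38],-0.4],[[0,0,0],[0,0.025,-0.38],-0.4],[[0,0,0],[0,0.025,-0.38],-0.4],[[0,0,0],[0,0.025,-0.38],-0.4],[[0,0,0],[0,0.025,-0.38],-0.4]]' 40
python3 -m crank '[[[0,0,0],[0,0,0.3],-0.4],[[0,0,0],[0,0,0.6],-0.4],[[0,0,0],[0,0,0.7],-0.4],[[0,0,0],[0,0,0.7],-0.4],[[0,0,0],[0,0,0.7],-0.4]]'
python3 - <<'E'
from h import *
s=manip.sense();print(s['t'],s['tcp_pos'],s['contact_force'])
im=snap("wrist","pics/w4.png")
E
```

```text
t: 4.42
tcp_pos: [0.4971, 0.3506, 0.0053]
eef_rot: [0.998, 1.568, 0.411]
contact_force: [0.3, -1.8, 8.7]
finger_gap: 0.0332
t: 4.83
tcp_pos: [0.4968, 0.3502, 0.0742]
eef_rot: [1.043, 1.569, 0.456]
contact_force: [0.5, 0.0, -0.7]
finger_gap: 0.0331
4.8333 [0.49676832 0.35020097 0.0742497 ] [ 0.45832274  0.02341385 -0.72700071]
```

View pics/w4.png

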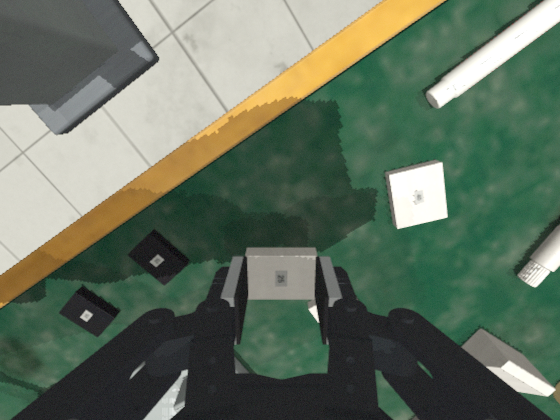

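```bash

python3 -m crank '[[[0,0,-0.04],[0,0,0.4],-0.4],[[0,0,-0.08],[0.2,-0.3,0.8],-0.4],[[0,0,-0.12],[0.4,-0.7,1],-0.4],[[0,0,-0.15],[0.4,-1,1],-0.4],[[0,0,-0.15],[0.4,-1,1],-0.4]]'
python3 -m crank '[[[0,0,-0.04],[0.2,-0.3,0],-0.4],[[0,0,-0.08],[0.4,-0.6,0],-0.4],[[0,0,-0.12],[0.43,-0.6,0],-0.4],[[0,0,-0.16],[0.43,-0.6,0],-0.4],[[0,0,-0.163],[0.43,-0.6,0],-0.4],[[0,0,-0.163],[0.43,-0.6,0],-0.4],[[0,0,-0.163],[0.43,-0.6,0],-0.4]]'
python3 - <<'E'
from h import *
s=manip.sense();print(s['t'],s['tcp_pos'],s['contact_force'],s['finger_gap'])
print(R.from_euler('xyz',s["eef_rot"]).as_matrix().round(4))
im=snap("wrist","pics/w5.png");np.save("w5.npy",np.r_[s['tcp_pos'],s['eef_rot']])
im=snap("top","pics/t5.png")
E
```

```text
t: 5.3
tcp_pos: [0.5386, 0.2423, 0.1735]
eef_rot: [-0.294, 1.565, -1.365]
contact_force: [-0.1, -2.0, -0.7]
finger_gap: 0.0336
t: 5.88
tcp_pos: [0.5784, 0.1908, 0.1725]
eef_rot: [-1.142, 1.569, -2.706]
contact_force: [0.3, -0.0, -0.8]
finger_gap: 0.0329
5.8833 [0.57842683 0.19082472 0.17245468] [ 0.2508282  -0.02298324 -0.8449592 ] 0.032931888589214274
[[-1.3e-03  1.0e+00  6.7e-03]
 [-6.0e-04  6.7e-03 -1.0e+00]
 [-1.0e+00 -1.4e-03  6.0e-04]]
```

View pics/w5.png

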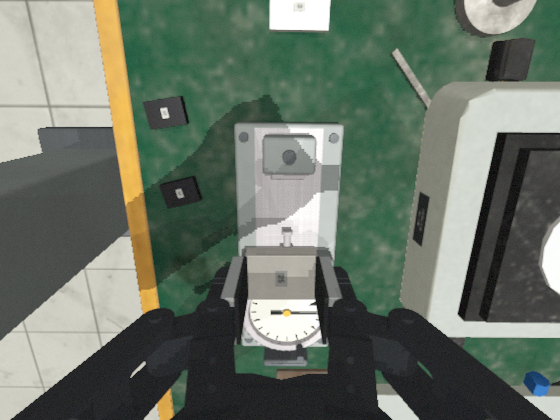

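```bash
python3 - <<'E'
from h import *
im=cv2.imread("pics/w5.png")
cv2.imwrite("pics/w5z.png",cv2.resize(im[110:310,215:365],None,fx=4,fy=3,interpolation=cv2.INTER_CUBIC))
E
```

```text
(no output)
```

View pics/w5z.png

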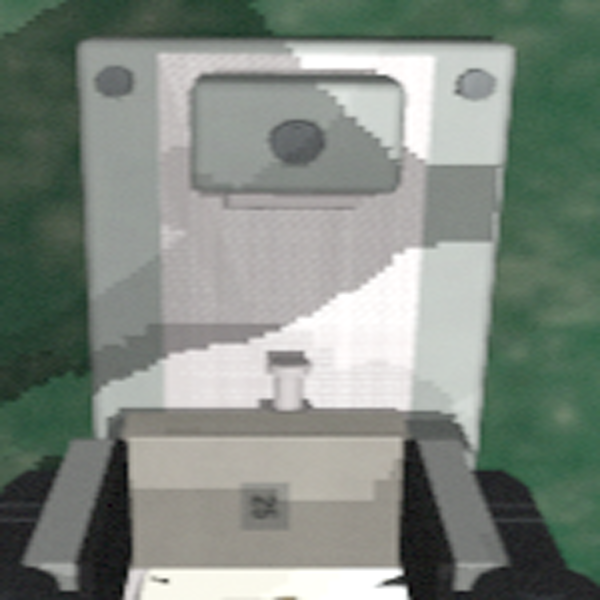

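```bash
python3 - <<'E'
from h import *
a=np.load("w5.npy");s=dict(tcp_pos=a[:3],eef_rot=a[3:]);C=cam("wrist",s)
def P(x,y,z,t): print(t,(ray(C,[215+x/4,110+y/3],z)[0]*1000).round(1))
P(78,40,.018,"baseFL");P(513,45,.018,"baseFR");P(95,425,.018,"baseL");P(482,425,.018,"baseR")
P(225,208,.031,"anvL");P(355,208,.031,"anvR");P(289,208,.026,"anv z26")
P(289,359,.025,"plung");P(158,55,.018,'bedL');P(436,55,.018,'bedR')
P(160,400,.018,'bedL');P(416,400,.018,'bedR')
zt=s['tcp_pos'][2]-.0053+.010
for x,y in((127,437),(405,435),(132,568),(402,567)):P(x,y,zt,"blk")
for x,y in((130,410),(402,410)):P(x,y,zt-.010,"blkbot")
# base in top view
T=cam("top")
im=cv2.imread("pics/top0.png");
for u,v in((240.5,206.5),(237,246),(341,212),(340,252)):print((ray(T,[u,v],.018)[0]*1000).round(1))
E
```

```text
baseFL [536.4 251.2  18. ]
baseFR [634.  250.4  18. ]
baseL [535.6 123.4  18. ]
baseR [634.8 124.1  18. ]
anvL [569.6 203.1  31. ]
anvR [599.  203.3  31. ]
anv z26 [584.2 202.   26. ]
plung [584.9 151.2  25. ]
bedL [554.2 247.   18. ]
bedR [616.8 247.4  18. ]
bedL [552.5 132.9  18. ]
bedR [617.5 133.4  18. ]
blk [562.2 202.5 177.2]
blk [595.3 203.1 177.2]
blk [562.2 178.1 177.2]
blk [596.  178.5 177.2]
blkbot [561.6 202.4 167.2]
blkbot [596.  202.6 167.2]
[630.  248.4  18. ]
[532.2 249.3  18. ]
[630.7   0.7  18. ]
[532.2   0.7  18. ]
```

```bash

python3 -m crank '[[[0,0,-0.002],[0.06,-0.02,-0.3],-0.4],[[0,0,-0.002],[0.06,-0.02,-0.6],-0.4],[[0,0,-0.002],[0.06,-0.02,-0.9],-0.4],[[0,0,-0.002],[0.06,-0.02,-1],-0.4],[[0,0,-0.002],[0.06,-0.02,-1],-0.4],[[0,0,-0.002],[0.06,-0.02,-1],-0.4]]'
python3 - <<'E'
from h import *
s=manip.sense();print(s['t'],s['tcp_pos'],s['contact_force'],s['finger_gap'])
print(R.from_euler('xyz',s["eef_rot"]).as_matrix().round(4))
im=snap("wrist","pics/w6.png");np.save("w6.npy",np.r_[s['tcp_pos'],s['eef_rot']])
im=cv2.imread("pics/w6.png")
cv2.imwrite("pics/w6z.png",cv2.resize(im[60:310,170:390],None,fx=3.5,fy=2.4,interpolation=cv2.INTER_CUBIC))
E
```

```text
t: 6.48
tcp_pos: [0.5851, 0.1887, 0.0735]
eef_rot: [-1.458, 1.57, -3.033]
contact_force: [0.1, 0.4, -0.7]
finger_gap: 0.0334
6.4833 [0.58506673 0.18871541 0.07350153] [ 0.12660485  0.44027634 -0.6906585 ] 0.03343623069579764
[[-7.0e-04  1.0e+00 -3.6e-03]
 [-1.0e-04 -3.6e-03 -1.0e+00]
 [-1.0e+00 -7.0e-04  1.0e-04]]
```

View pics/w6z.png

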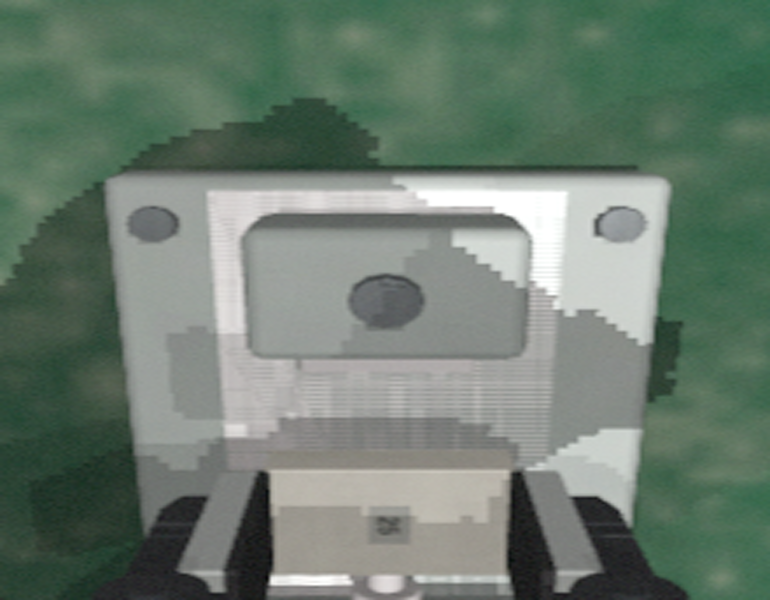

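```bash
python3 - <<'E'
from h import *
a=np.load("w6.npy");s=dict(tcp_pos=a[:3],eef_rot=a[3:]);C=cam("wrist",s)
def P(x,y,z,t): print(t,(ray(C,[170+x/3.5,60+y/2.4],z)[0]*1000).round(1))
P(105,178,.018,"baseFL");P(670,178,.018,"baseFR");P(138,455,.018,"baseL");P(637,455,.018,"baseR")
P(300,375,.031,"anvL");P(470,375,.031,"anvR");P(300,375,.026,"anvL");
P(245,352,.044,"tsL");P(530,352,.044,"tsR");
zt=s['tcp_pos'][2]-.0053+.010
for x,y in((270,472),(510,472),(275,575),(505,575)):P(x,y,zt,"blk")
for x,y in((265,450),(513,450)):P(x,y,zt-.010,"blkbot")
E
```

```text
baseFL [536.6 250.9  18. ]
baseFR [634.  250.6  18. ]
baseL [536.4 173.8  18. ]
baseR [633.5 173.4  18. ]
anvL [569.8 202.8  31. ]
anvR [599.6 202.7  31. ]
anvL [569.3 200.9  26. ]
tsL [562.2 213.5  44. ]
tsR [608.1 213.4  44. ]
blk [569.1 200.1  78.2]
blk [601.8 199.9  78.2]
blk [568.9 176.   78.2]
blk [601.9 175.9  78.2]
blkbot [567.4 200.   68.2]
blkbot [603.3 199.8  68.2]
```

```bash

python3 -m crank '[[[0,0,0],[0,0,-0.25],-0.4],[[0,0,0],[0,0,-0.42],-0.4],[[0,0,0],[0,0,-0.47],-0.4],[[0,0,0],[0,0,-0.48],-0.4],[[0,0,0],[0,0,-0.48],-0.4]]'
python3 -m crank '[[[0,0,0],[0,0,-0.015],-0.4],[[0,0,0],[0,0,-0.025],-0.4],[[0,0,0],[0,0,-0.025],-0.4]]'
python3 - <<'E'
from h import *
s=manip.sense();print(s['t'],s['tcp_pos'],s['contact_force'],s['finger_gap'])
im=snap("wrist","pics/w7.png");np.save("w7.npy",np.r_[s['tcp_pos'],s['eef_rot']])
im=cv2.imread("pics/w7.png")
cv2.imwrite("pics/w7z.png",cv2.resize(im[60:310,170:390],None,fx=3.5,fy=2.4,interpolation=cv2.INTER_CUBIC))
E
```

```text
t: 6.95
tcp_pos: [0.5858, 0.1887, 0.0265]
eef_rot: [1.922, 1.569, 0.347]
contact_force: [-0.6, -0.4, 0.1]
finger_gap: 0.0328
t: 7.2
tcp_pos: [0.5855, 0.1884, 0.0235]
eef_rot: [1.878, 1.57, 0.303]
contact_force: [-0.3, -0.1, -0.8]
finger_gap: 0.0331
7.2 [0.58554921 0.18840748 0.0234936 ] [-0.25702575 -0.06043443 -0.79175688] 0.03313336316930679
```

View pics/w7z.png

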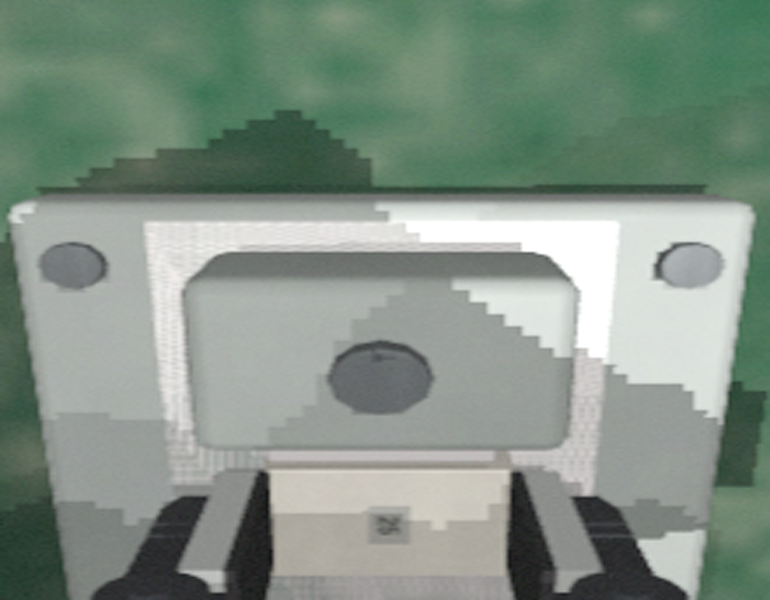

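```bash

python3 -m crank '[[[0,0,0],[0,0,-0.01],-0.4],[[0,0,0],[0,0,-0.01],-0.4]]'
python3 -m crank '[[[0,0,0],[0,0,-0.01],-0.4],[[0,0,0],[0,0,-0.01],-0.4]]'
python3 -m crank '[[[0,0,0],[0,0.01,0],-0.4],[[0,0,0],[0,0.02,0],-0.4],[[0,0,0],[0,0.02,0],-0.4]]'
python3 -m crank '[[[0,0,0],[0,0.01,0],-0.4],[[0,0,0],[0,0.01,0],-0.4]]'
```

```text
t: 7.42
tcp_pos: [0.5855, 0.1884, 0.0233]
eef_rot: [1.532, 1.569, -0.044]
contact_force: [-3.1, -1.2, 12.6]
finger_gap: 0.0329
t: 7.58
tcp_pos: [0.5855, 0.1884, 0.0232]
eef_rot: [1.433, 1.569, -0.143]
contact_force: [-4.7, -1.6, 22.7]
finger_gap: 0.0332
t: 7.83
tcp_pos: [0.5855, 0.1885, 0.0232]
eef_rot: [0.428, 1.568, -1.149]
contact_force: [-4.3, -7.7, 26.2]
finger_gap: 0.0331
t: 8.0
tcp_pos: [0.5855, 0.1885, 0.0231]
eef_rot: [0.221, 1.567, -1.356]
contact_force: [-4.9, -9.8, 26.3]
finger_gap: 0.0329
```

```bash

python3 -m crank '[[[0,0,0],[0,0,0.015],-0.4],[[0,0,0],[0,0,0.018],-0.4],[[0,0,0],[0,0,0.018],-0.4]]'
python3 -m crank '[[[0,0,0],[0,0.01,0],-0.4],[[0,0,0],[0,0.01,0],-0.4]]'

```

```text
t: 8.25
tcp_pos: [0.5856, 0.1912, 0.0233]
eef_rot: [1.444, 1.57, -0.132]
contact_force: [-0.3, -2.3, 10.0]
finger_gap: 0.0328
t: 8.42
tcp_pos: [0.5856, 0.1913, 0.0233]
eef_rot: [0.348, 1.569, -1.228]
contact_force: [-0.4, -4.9, 11.6]
finger_gap: 0.0331
```

```bash

python3 -m crank '[[[0,0,0],[0,0.005,0.007],-0.4],[[0,0,0],[0,0.01,0.008],-0.4],[[0,0,0],[0,0.01,0.008],-0.4]]'
python3 - <<'E'
from h import *
s=manip.sense();print(s['t'],s['tcp_pos'],s['contact_force'],s['finger_gap'])
im=snap("wrist","pics/w8.png");np.save("w8.npy",np.r_[s['tcp_pos'],s['eef_rot']])
im=cv2.imread("pics/w8.png")
cv2.imwrite("pics/w8z.png",cv2.resize(im[60:310,170:390],None,fx=3.5,fy=2.4,interpolation=cv2.INTER_CUBIC))
E
```

```text
t: 8.67
tcp_pos: [0.5852, 0.1934, 0.0234]
eef_rot: [0.387, 1.571, -1.188]
contact_force: [-0.1, -0.7, 4.0]
finger_gap: 0.0331
8.6667 [0.58521676 0.19344877 0.02336704] [-0.14051441 -0.70628759  3.97750612] 0.03308498216216771
```

View pics/w8z.png

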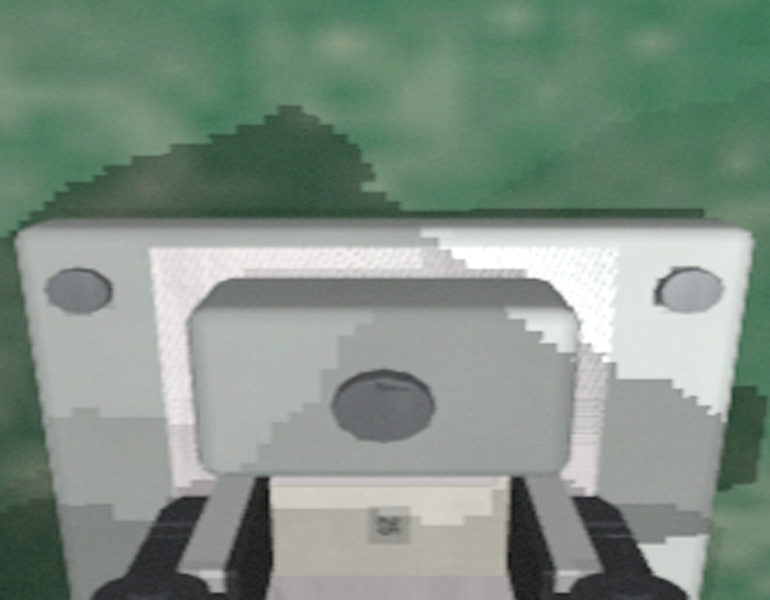

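```bash

python3 -m crank '[[[0,0,0],[0,0.01,0],-0.4],[[0,0,0],[0,0.01,0],-0.4]]'
python3 -m crank '[[[0,0,0],[0,0.01,0],-0.4],[[0,0,0],[0,0.01,0],-0.4]]'

```

```text
t: 8.88
tcp_pos: [0.5852, 0.1935, 0.0234]
eef_rot: [-0.149, 1.569, -1.726]
contact_force: [-1.3, -4.6, 4.4]
finger_gap: 0.0332
t: 9.05
tcp_pos: [0.5852, 0.1935, 0.0234]
eef_rot: [-0.206, 1.568, -1.783]
contact_force: [0.3, -6.6, 5.7]
finger_gap: 0.0332
```

```bash

python3 -m crank '[[[0,0,0],[0,-0.015,0],-0.4],[[0,0,0],[0,-0.015,0],-0.1],[[0,0,0],[0,-0.015,0],0.1],[[0,0,0],[0,-0.015,0],0.2],[[0,0,0],[0,-0.015,0],0.2],[[0,0,0],[0,-0.015,0.1],0.2],[[0,0,0],[0,-0.015,0.3],0.2],[[0,0,0],[0,-0.015,0.6],0.2],[[0,0,0],[0,-0.015,1],0.2]]'
python3 -m crank '[[[0,0,0],[0,-0.4,0.4],0.2],[[0,0,0],[0,-0.6,0.6],0.2],[[0,0,0],[0,-0.6,0.6],0.2],[[0,0,0],[0,-0.6,0.6],0.2]]'
python3 - <<'E'
from h import *
s=manip.sense();print(s['t'],s['tcp_pos'],s['contact_force'],s['finger_gap'],s['qpos'].round(2))
im=snap("wrist","pics/w9.png");np.save("w9.npy",np.r_[s['tcp_pos'],s['eef_rot']])
E
```

```text
t: 9.8
tcp_pos: [0.5837, 0.1936, 0.123]
eef_rot: [-1.265, 1.567, -2.84]
contact_force: [0.0, 0.1, 1.1]
finger_gap: 0.0512
t: 10.13
tcp_pos: [0.5863, 0.1318, 0.186]
eef_rot: [1.59, 1.567, 0.011]
contact_force: [-0.1, 0.2, -1.0]
finger_gap: 0.0512
10.1333 [0.58628695 0.13184242 0.18595563] [-0.05736368  0.19358828 -0.98887121] 0.05116489986356627 [-0.06  0.53 -0.37  1.92  0.27  0.74 -0.6 ]
```

View pics/w9.png

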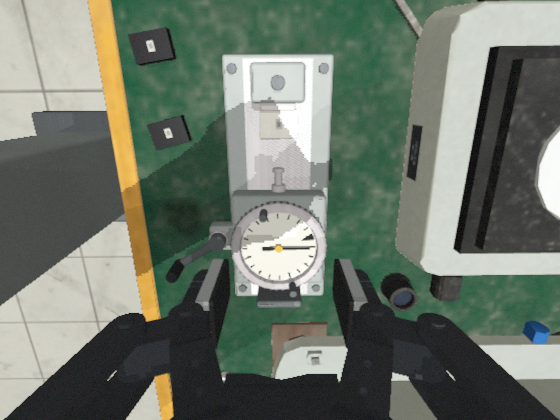

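```bash
python3 - <<'E'
from h import *
im=cv2.imread("pics/w9.png")
cv2.imwrite("pics/w9z.png",cv2.resize(im[40:190,200:350],None,fx=4,fy=4,interpolation=cv2.INTER_CUBIC))
cv2.imwrite("pics/w9y.png",cv2.resize(im[190:390,160:360],None,fx=3,fy=3,interpolation=cv2.INTER_CUBIC))
E
```

```text
(no output)
```

View pics/w9z.png

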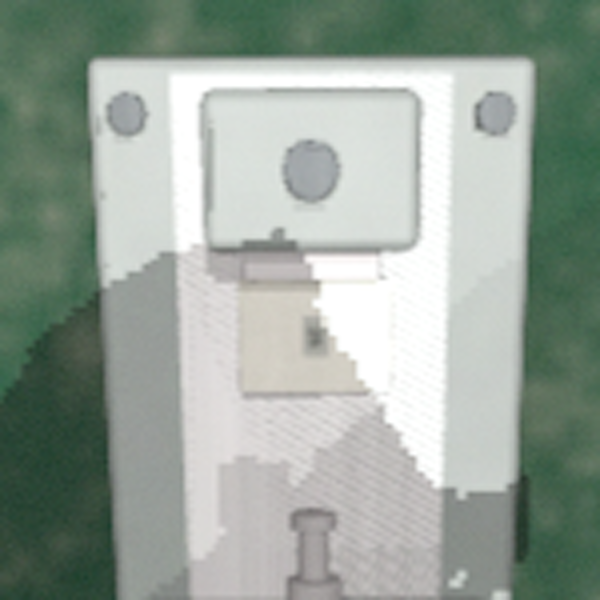

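View pics/w9y.png

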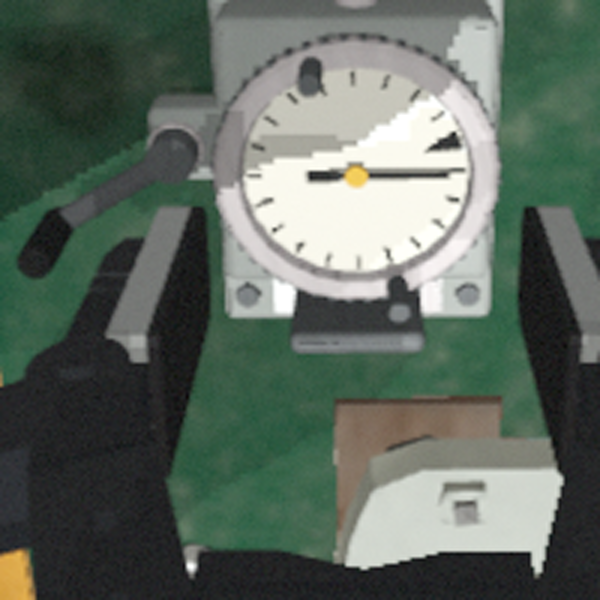

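```bash
python3 - <<'E'
from h import *
a=np.load("w9.npy");s=dict(tcp_pos=a[:3],eef_rot=a[3:]);C=cam("wrist",s)
def P(x,y,z,t): print(t,(ray(C,[160+x/3,190+y/3],z)[0]*1000).round(1))
P(292,350,.066,"lugL");P(424,350,.066,"lugR");P(292,335,.066,"lugFrontTop");P(357,178,.066,"dial")
P(217,170,.069,'bezL');P(498,170,.069,'bezR');P(357,302,.069,'bezbot')
P(310,62,.085,"pegL");P(398,286,.085,"pegR");P(35,258,.077,"post");P(172,140,.049,"pivot")
for z in(0.0,.02,.05,.1): P(370,440,z,"tester%g"%z)
P(335,400,.02,"brown");P(440,140,.066,"wedge")
def P(x,y,z,t): print(t,(ray(C,[200+x/4,40+y/4],z)[0]*1000).round(1))
P(240,393,.028,"blkRL");P(370,393,.028,"blkRR");P(240,283,.028,"blkFL");P(242,281,.031,'anv');P(382,278,.031,'anvR');P(316,515,.025,'plung')
P(388,393,.028,"blkRR")
E
```

```text
lugL [563.3  23.7  66. ]
lugR [605.7  23.2  66. ]
lugFrontTop [563.5  29.4  66. ]
dial [584.8  84.7  66. ]
bezL [543.3  89.3  69. ]
bezR [626.7  88.4  69. ]
bezbot [584.4  43.4  69. ]
pegL [572.7 128.8  85. ]
pegR [596.5  59.3  85. ]
post [489.  65.  77.]
pivot [526.4  90.2  49. ]
tester0 [588.6 -69.6   0. ]
tester0.02 [588.4 -52.2  20. ]
tester0.05 [588.3 -26.1  50. ]
tester0.1 [587.9  17.4 100. ]
brown [575.1 -33.1  20. ]
wedge [609.6  97.   66. ]
blkRL [568.3 179.2  28. ]
blkRR [598.2 178.9  28. ]
blkFL [569.  203.4  28. ]
anv [569.6 204.   31. ]
anvR [600.6 204.4  31. ]
plung [585.5 149.8  25. ]
blkRR [602.3 178.9  28. ]
```

```bash

python3 -m crank '[[[0,0,0],[0,-0.4,0],-1],[[0,0,0],[0,-0.8,0],-1],[[0,0,0],[0,-1,0],-1]]'
python3 -m crank '[[[0,0,0],[0,-0.33,0],-1],[[0,0,0],[0,-0.33,-0.2],-1],[[0,0,0],[0,-0.33,-0.4],-1],[[0,0,0],[0,-0.33,-0.4],-1],[[0,0,0],[0,-0.33,-0.4],-1]]'
python3 - <<'E'
from h import *
s=manip.sense();print(s['t'],s['tcp_pos'],s['contact_force'],s['finger_gap'],s['qpos'].round(2))
im=snap("wrist","pics/w10.png");np.save("w10.npy",np.r_[s['tcp_pos'],s['eef_rot']])
im=snap("side","pics/s10.png")
cv2.imwrite("pics/s10z.png",cv2.resize(cv2.imread("pics/s10.png")[130:300,200:380],None,fx=4,fy=3.5,interpolation=cv2.INTER_CUBIC))
E
```

```text
t: 10.43
tcp_pos: [0.5842, 0.0308, 0.182]
eef_rot: [-0.981, 1.567, -2.557]
contact_force: [-0.3, -1.0, -0.6]
finger_gap: 0.0154
t: 10.85
tcp_pos: [0.5842, 0.0023, 0.142]
eef_rot: [-1.738, 1.567, 2.972]
contact_force: [0.2, -0.0, 0.8]
finger_gap: -0.0003
10.85 [0.58415705 0.00232041 0.1419545 ] [ 0.24259178 -0.02320214  0.78368915] -0.0002726438152901075 [ 0.14  0.57 -0.35  1.99  0.31  0.64 -0.41]
```

View pics/w10.png

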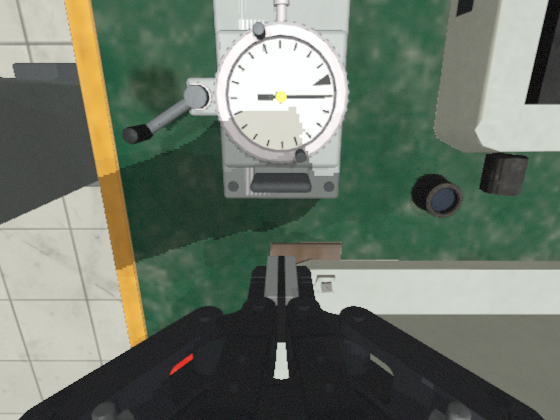

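View pics/s10z.png

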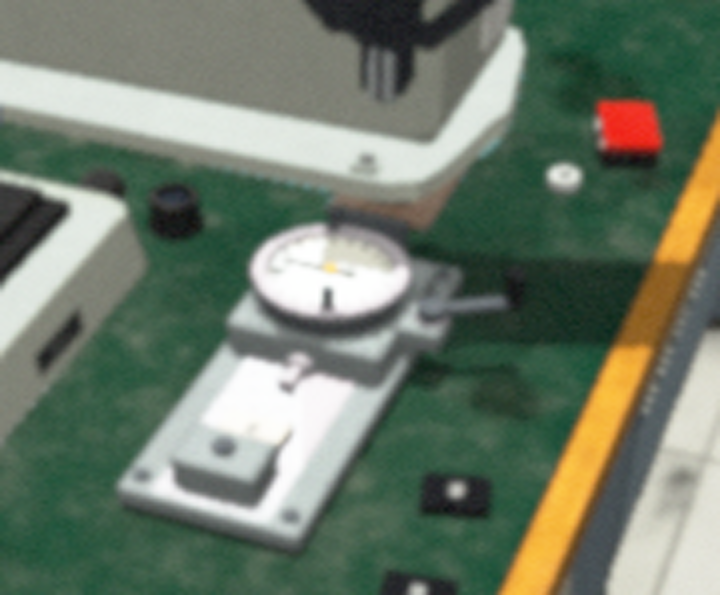

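```bash
python3 - <<'E'
from h import *
a=np.load("w10.npy");s=dict(tcp_pos=a[:3],eef_rot=a[3:]);C=cam("wrist",s)
def P(x,y,z,t): print(t,(ray(C,[x,y],z)[0]*1000).round(1))
P(253,191,.066,'lugL');P(310,191,.066,'lugR');P(253,174,.066,'lugF')
P(330,268,.03,'tester30');P(330,268,.05,'tester50');P(281,97,.066,'dial');P(280,162,.069,'bezbot');P(258,30,.085,'pegL');P(300,156,.085,'pegR');P(128,136,.077,'post')
P(281,200,.018,'base rear')
for p in ([.584,.023,.066],[.584,.023,.042]):print(proj(C,p))
E
```

```text
lugL [564.4  22.9  66. ]
lugR [604.6  22.8  66. ]
lugF [564.8  35.1  66. ]
tester30 [627.6 -59.3  30. ]
tester50 [624.3 -47.8  50. ]
dial [584.3  85.6  66. ]
bezbot [583.5  44.1  69. ]
pegL [571.8 120.6  85. ]
pegR [596.1  50.9  85. ]
post [487.2  62.5  77. ]
base rear [584.    0.8  18. ]
[[280.78101138 190.75518668]]
[[280.89250293 182.17088529]]
```

```bash

python3 -m crank '[[[0,0,0],[0,-0.02,-0.3],-1],[[0,0,0],[0,-0.02,-0.6],-1],[[0,0,0],[0,-0.02,-0.9],-1],[[0,0,0],[0,-0.02,-0.92],-1],[[0,0,0],[0,-0.02,-0.92],-1]]' 60
python3 -m crank '[[[0,0,0],[0,0.05,0],-1],[[0,0,0],[0,0.1,0],-1],[[0,0,0],[0,0.15,0],-1],[[0,0,0],[0,0.2,0],-1],[[0,0,0],[0,0.2,0],-1]]'
python3 -m crank '[[[0,0,0],[0,0.05,0],-1],[[0,0,0],[0,0.1,0],-1],[[0,0,0],[0,0.1,0],-1]]'
```

```text
t: 11.37
tcp_pos: [0.5847, -0.0003, 0.051]
eef_rot: [-1.514, 1.569, -3.089]
contact_force: [-0.3, 0.4, 1.1]
finger_gap: -0.0001
t: 11.78
tcp_pos: [0.5864, 0.0179, 0.0534]
eef_rot: [0.938, 1.567, -0.639]
contact_force: [0.3, -4.8, 1.8]
finger_gap: 0.0001
t: 12.03
tcp_pos: [0.5864, 0.0276, 0.0534]
eef_rot: [0.908, 1.567, -0.669]
contact_force: [0.5, -6.5, 2.4]
finger_gap: -0.0004
```

```bash

python3 -m crank '[[[0,0,0],[0,0.05,0],-1],[[0,0,0],[0,0.1,0],-1],[[0,0,0],[0,0.1,0],-1]]'
python3 -m crank '[[[0,0,0],[0,0.03,0],-1],[[0,0,0],[0,0.06,0],-1],[[0,0,0],[0,0.06,0],-1]]'
python3 -m crank '[[[0,0,0],[0,0.02,0],-1],[[0,0,0],[0,0.04,0],-1],[[0,0,0],[0,0.04,0],-1]]'
python3 - <<'E'
from h import *
s=manip.sense();print(s['t'],s['tcp_pos'],s['contact_force'])
im=snap("wrist","pics/w11.png");np.save("w11.npy",np.r_[s['tcp_pos'],s['eef_rot']])
im=snap("top","pics/t11.png")
cv2.imwrite("pics/t11z.png",cv2.resize(cv2.imread("pics/t11.png")[190:290,200:360],None,fx=4.5,fy=4.5,interpolation=cv2.INTER_CUBIC))
E
```

```text
t: 12.28
tcp_pos: [0.5864, 0.0375, 0.0534]
eef_rot: [0.9, 1.567, -0.677]
contact_force: [1.8, -6.6, 2.0]
finger_gap: -0.0003
t: 12.53
tcp_pos: [0.5865, 0.0426, 0.0534]
eef_rot: [0.722, 1.567, -0.856]
contact_force: [1.2, -8.3, 1.8]
finger_gap: 0.0
t: 12.78
tcp_pos: [0.5864, 0.0455, 0.0534]
eef_rot: [0.544, 1.566, -1.035]
contact_force: [2.5, -11.5, 3.5]
finger_gap: 0.0
12.7833 [0.58643976 0.0454968  0.05339549] [  2.53940262 -11.45426672   3.52491638]
```

View pics/w11.png

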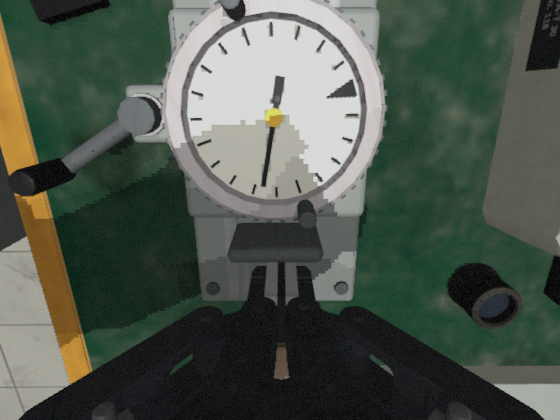

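View pics/t11z.png

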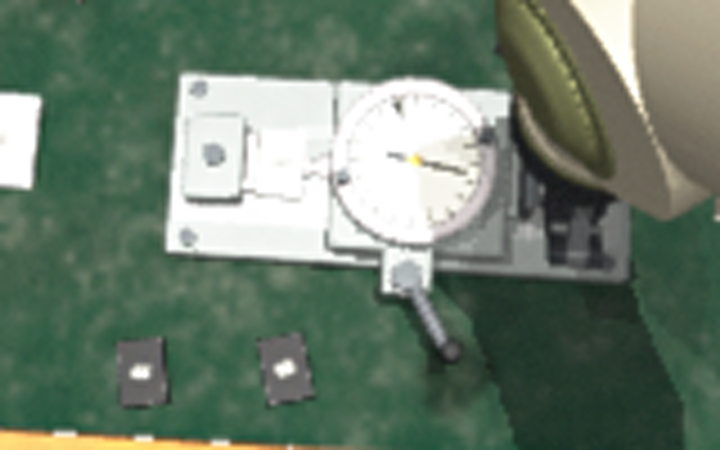

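```bash

python3 -m crank '[[[0,0,0],[0,0.02,0],-1],[[0,0,0],[0,0.02,0],-1]]'
python3 -m crank '[[[0,0,0],[0,0.02,0],-1],[[0,0,0],[0,0.02,0],-1],[[0,0,0],[0,0.02,0],-1]]'

```

```text
t: 13.05
tcp_pos: [0.5864, 0.0456, 0.0534]
eef_rot: [0.304, 1.564, -1.276]
contact_force: [2.0, -17.0, 4.4]
finger_gap: -0.0002
t: 13.3
tcp_pos: [0.5864, 0.0456, 0.0534]
eef_rot: [0.2, 1.563, -1.382]
contact_force: [1.5, -22.1, 5.9]
finger_gap: -0.0001
```

```bash

python3 -m crank '[[[0,0,0],[0,-0.15,0],-1],[[0,0,0],[0,-0.3,0],-1],[[0,0,0],[0,-0.4,0.1],-1],[[0,0,0],[0,-0.4,0.5],-1],[[0,0,0],[0,-0.2,0.9],-1],[[0,0,0],[0,0,1],-1],[[0,0,0],[0,0,1],-1],[[0,0,0],[0,0,1],-1]]'
python3 - <<'E'
from h import *
s=manip.sense();print(s['t'],s['tcp_pos'],s['contact_force'])
im=snap("wrist","pics/w12.png");np.save("w12.npy",np.r_[s['tcp_pos'],s['eef_rot']])
print(R.from_euler('xyz',s["eef_rot"]).as_matrix().round(3))
cv2.imwrite("pics/w12z.png",cv2.resize(cv2.imread("pics/w12.png")[0:200,110:370],None,fx=3,fy=3,interpolation=cv2.INTER_CUBIC))
E
```

```text
t: 13.97
tcp_pos: [0.5861, 0.0548, 0.1542]
eef_rot: [1.794, 1.566, 0.221]
contact_force: [-0.6, -0.5, -0.6]
finger_gap: -0.0003
13.9667 [0.58608313 0.05480604 0.15417738] [-0.5571612  -0.49024764 -0.57238825]
[[ 0.005  1.    -0.002]
 [ 0.001 -0.002 -1.   ]
 [-1.     0.005 -0.001]]
```

View pics/w12z.png

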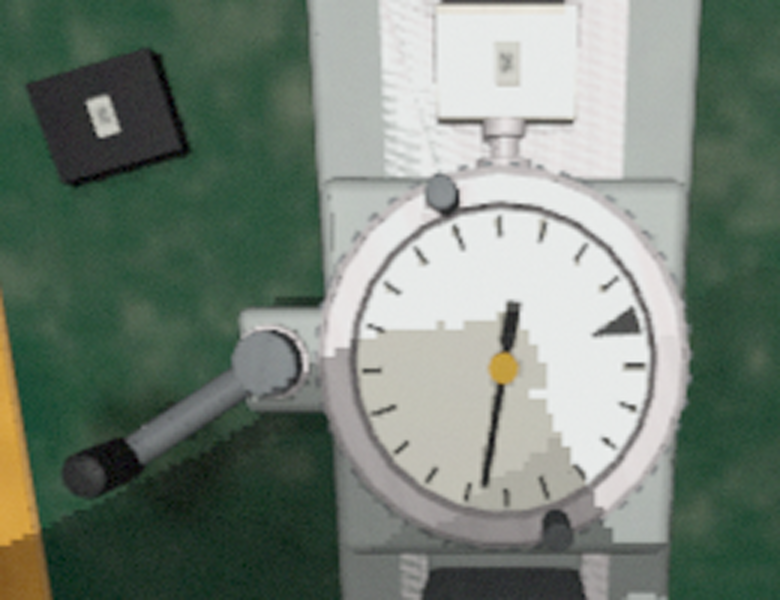

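```bash
cat > meas.py <<'E'
from h import *
def run(npy,ox,oy,f,pts):
    a=np.load(npy);C=cam("wrist",dict(tcp_pos=a[:3],eef_rot=a[3:]))
    o={}
    for k,(x,y,z) in pts.items():
        o[k]=ray(C,[ox+x/f,oy+y/f],z)[0]*1000; print(k,o[k].round(1))
    return o
def cw(c,p): d=p-c; return -np.arctan2(d[1],d[0])
E
python3 - <<'E'
from meas import *
o=run("w12.npy",110,0,3,dict(hub=(504,367,.066),tip=(486,487,.066),tail=(514,303,.066),wp=(593,333,.065),wb=(637,322,.065),pl=(441,190,.085),pr=(558,523,.085),post=(84,478,.077),piv=(265,360,.052),bl=(322,360,.069),br=(688,360,.069),bt=(505,167,.069)))
print('needle',cw(o['hub'],o['tip']),cw(o['tail'],o['tip']),'wedge',cw(o['hub'],o['wb']),cw(o['hub'],o['wp']),'pegs',cw(o['pl'],o['pr'])-np.pi/2)
print((o['pl']+o['pr'])/2,np.linalg.norm(o['pl']-o['pr'])/2)
E
```

```text
hub [584.8 121.4  66. ]
tip [580.3  93.4  66. ]
tail [587.1 135.5  66. ]
wp [605.3 128.9  65. ]
wb [615.4 131.3  65. ]
pl [572.4 157.4  85. ]
pr [596.8  88.9  85. ]
post [488.8  97.9  77. ]
piv [526.2 122.2  52. ]
bl [543.3 123.3  69. ]
br [626.8 123.1  69. ]
bt [585.2 163.3  69. ]
needle 1.7294899370547163 1.7315909871715673 wedge -0.31200138103075525 -0.3487444031565382 pegs -0.34220342037211005
[584.59041366 123.13688691  85.        ] 36.34320704245892
```

```bash

python3 -m crank '[[[0,0,0],[-0.2,0.35,0],-1],[[0,0,0],[-0.38,0.7,0],-1],[[0,0,0],[-0.38,1,0],-1],[[0,0,0],[-0.38,1,0],-1],[[0,0,0],[-0.38,1,0],-1]]'
python3 -m crank '[[[0,0,0],[0,0.03,-0.3],-1],[[0,0,0],[0,0.03,-0.6],-1],[[0,0,0],[0,0.03,-0.75],-1],[[0,0,0],[0,0.03,-0.78],-1],[[0,0,0],[0,0.03,-0.78],-1]]'
python3 - <<'E'
from h import *
s=manip.sense();print(s['t'],s['tcp_pos'],s['contact_force'],s['qpos'].round(2))
snap("wrist","pics/w13.png");snap("side","pics/s13.png");
cv2.imwrite("pics/s13z.png",cv2.resize(cv2.imread("pics/s13.png")[150:300,200:360],None,fx=4.5,fy=4,interpolation=cv2.INTER_CUBIC))
E
```

```text
t: 14.43
tcp_pos: [0.5466, 0.1542, 0.151]
eef_rot: [-1.483, 1.57, -3.056]
contact_force: [0.1, -1.2, 0.6]
finger_gap: 0.0003
t: 14.85
tcp_pos: [0.5467, 0.154, 0.0721]
eef_rot: [-0.97, 1.568, -2.547]
contact_force: [0.3, 0.2, 0.2]
finger_gap: 0.0001
14.85 [0.54665699 0.15404537 0.07213805] [0.28734636 0.20454299 0.19056524] [-0.19  0.65 -0.27  2.07  0.37  0.47 -0.75]
```

View pics/s13z.png

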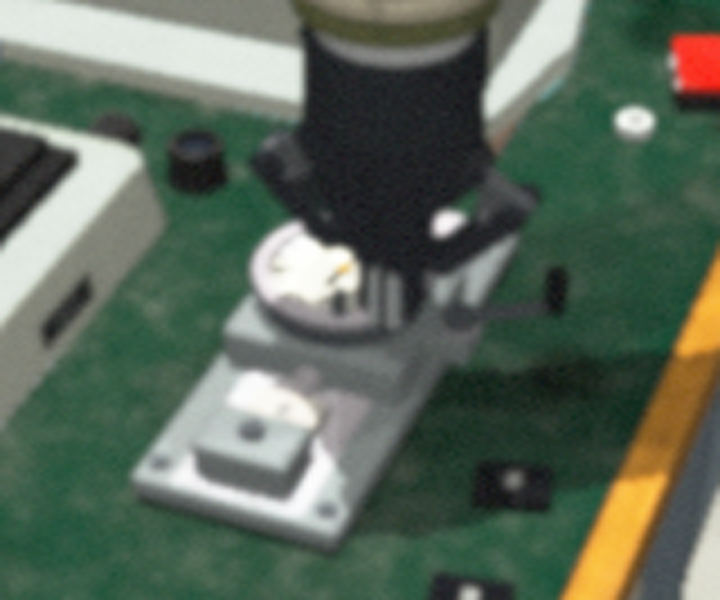

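```bash

python3 -m crank '[[[0,0,0],[0,0.02,0.03],-1],[[0,0,0],[0.04,0.04,0.03],-1],[[0,0,0],[0.08,0.04,0.03],-1],[[0,0,0],[0.14,0.05,0.03],-1],[[0,0,0],[0.2,0.06,0.03],-1],[[0,0,0],[0.24,0.06,0.03],-1],[[0,0,0],[0.27,0.05,0.03],-1],[[0,0,0],[0.3,0.05,0.03],-1],[[0,0,0],[0.33,0.04,0.03],-1],[[0,0,0],[0.36,0.03,0.03],-1],[[0,0,0],[0.38,0.02,0.03],-1],[[0,0,0],[0.4,0,0.03],-1],[[0,0,0],[0.42,-0.01,0.03],-1],[[0,0,0],[0.45,-0.03,0.03],-1],[[0,0,0],[0.47,-0.05,0.03],-1],[[0,0,0],[0.47,-0.05,0.03],-1]]'
python3 - <<'E'
from h import *
s=manip.sense();print(s['t'],s['tcp_pos'],s['contact_force'],s['qpos'].round(2))
snap("wrist","pics/w14.png");snap("top","pics/t14.png");
cv2.imwrite("pics/t14z.png",cv2.resize(cv2.imread("pics/t14.png")[180:280,220:380],None,fx=4.5,fy=4.5,interpolation=cv2.INTER_CUBIC))
E
```

```text
t: 16.28
tcp_pos: [0.5947, 0.1501, 0.0763]
eef_rot: [0.752, 1.57, -0.825]
contact_force: [-0.4, 0.4, 0.1]
finger_gap: 0.0001
16.2833 [0.5947271  0.15007541 0.07634805] [-0.44302797  0.41375982  0.14382977] [-0.15  0.68 -0.29  1.97  0.36  0.54 -0.69]
```

View pics/w14.png

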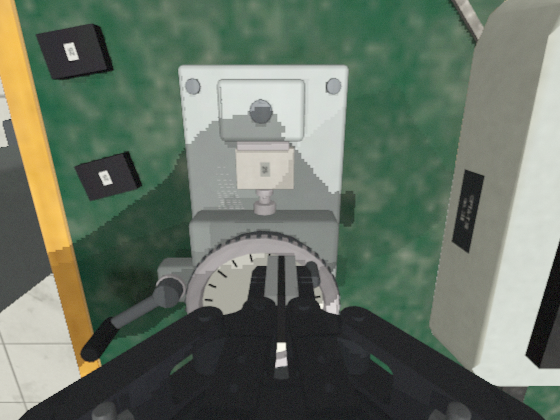

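View pics/t14z.png

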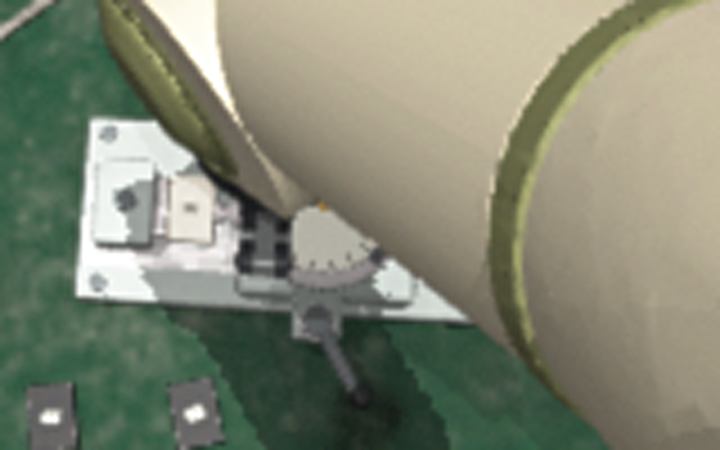

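```bash

python3 -m crank '[[[0,0,0],[-0.08,0,0],-1],[[0,0,0],[-0.08,0.15,0],-1],[[0,0,0],[-0.08,0.29,0],-1],[[0,0,0],[0.05,0.29,0],-1],[[0,0,0],[0.17,0.29,0],-1],[[0,0,0],[0.17,0.2,0],-1],[[0,0,0],[0.17,0.15,0],-1],[[0,0,0],[0.2,0.1,0],-1],[[0,0,0],[0.23,0.05,0],-1],[[0,0,0],[0.25,0,0],-1],[[0,0,0],[0.27,-0.04,0],-1],[[0,0,0],[0.28,-0.08,0],-1],[[0,0,0],[0.28,-0.12,0],-1],[[0,0,0],[0.28,-0.12,0],-1]]'
python3 -m crank '[[[0,0,0],[0,0.1,0],-1],[[0,0,0],[0,0.1,0.3],-1],[[0,0,0],[-0.3,-0.3,0.7],-1],[[0,0,0],[-0.3,-0.6,0.8],-1],[[0,0,0],[-0.3,-0.8,0.8],-1],[[0,0,0],[-0.3,-0.8,0.8],-1],[[0,0,0],[-0.3,-0.8,0.8],-1]]'
python3 - <<'E'
from h import *
s=manip.sense();print(s['t'],s['tcp_pos'],s['contact_force'],s['qpos'].round(2))
im=snap("wrist","pics/w15.png");np.save("w15.npy",np.r_[s['tcp_pos'],s['eef_rot']])
cv2.imwrite("pics/w15z.png",cv2.resize(cv2.imread("pics/w15.png")[0:200,110:370],None,fx=3,fy=3,interpolation=cv2.INTER_CUBIC))
E
```

```text
t: 17.55
tcp_pos: [0.6219, 0.1371, 0.0763]
eef_rot: [-0.548, 1.569, -2.125]
contact_force: [-0.3, 0.2, 0.7]
finger_gap: -0.0
t: 18.13
tcp_pos: [0.5919, 0.0573, 0.1569]
eef_rot: [0.305, 1.57, -1.274]
contact_force: [0.2, 1.6, -0.1]
finger_gap: -0.0001
18.1333 [0.59192017 0.05733638 0.15690192] [ 0.16956373  1.55802726 -0.09553007] [ 0.05  0.56 -0.36  1.96  0.3   0.68 -0.5 ]
```

View pics/w15z.png

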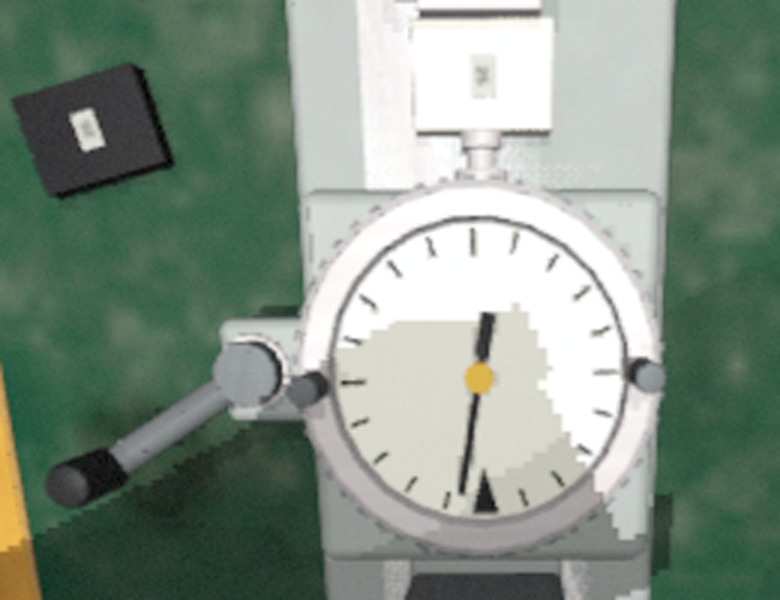

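```bash

python3 - <<'E'
from meas import *
o=run("w15.npy",110,0,3,dict(hub=(480,378,.066),tip=(462,494,.066),tail=(488,314,.066),wp=(484,470,.065),wb=(486,511,.065),pl=(652,377,.085),pr=(300,392,.085),post=(66,485,.077)))
print('needle',cw(o['hub'],o['tip']),cw(o['tail'],o['tip']),'wedge',cw(o['hub'],o['wb']),cw(o['hub'],o['wp']),'pegs',cw(o['pl'],o['pr'])-np.pi/2)
print((o['pl']+o['pr'])/2,np.linalg.norm(o['pl']-o['pr'])/2)
E
```

```text
hub [584.9 121.2  66. ]
tip [580.   93.6  66. ]
tail [587.  135.5  66. ]
wp [585.4  99.2  65. ]
wb [585.8  89.1  65. ]
pl [622.7 122.7  85. ]
pr [546.4 120.1  85. ]
post [488.7  98.7  77. ]
needle 1.7473503970531732 1.7370336494466787 wedge 1.5443962592486888 1.54657815945929 pegs 1.5370740520036281
[584.55539444 121.41414689  85.        ] 38.14589522145481
```

```bash

python3 -m crank '[[[0,0,0],[0.15,0.4,0],-1],[[0,0,0],[0.3,0.7,0],-1],[[0,0,0],[0.3,0.92,0],-1],[[0,0,0],[0.3,0.92,-0.3],-1],[[0,0,0],[0.3,0.92,-0.6],-1],[[0,0,0],[0.3,0.92,-0.8],-1],[[0,0,0],[0.3,0.92,-0.8],-1],[[0,0,0],[0.3,0.92,-0.8],-1]]'
python3 -m crank '[[[0,0,0],[0,-0.05,0],-1],[[0,0,0],[0,-0.08,0],-1],[[0,0,0],[0,-0.11,0],-1],[[0,0,0],[0,-0.13,0],-1],[[0,0,0],[0,-0.15,0],-1],[[0,0,0],[0,-0.15,0],-1]]'
```

```text
t: 18.85
tcp_pos: [0.621, 0.1527, 0.0751]
eef_rot: [-1.513, 1.568, -3.086]
contact_force: [-0.3, 0.2, 0.5]
finger_gap: -0.0005
t: 19.35
tcp_pos: [0.6226, 0.1353, 0.0771]
eef_rot: [1.741, 1.57, 0.165]
contact_force: [-0.1, 0.6, 0.5]
finger_gap: 0.0001
```

Need y = 0.1296; 5.7 mm more.

```bash

python3 -m crank '[[[0,0,0],[0,-0.02,0],-1],[[0,0,0],[0,-0.04,0],-1],[[0,0,0],[0,-0.055,0],-1],[[0,0,0],[0,-0.055,0],-1],[[0,0,0],[0,-0.055,0],-1]]'
python3 -m crank '[[[0,0,0],[0,0.15,0],-1],[[0,0,0],[0,0.15,0.3],-1],[[0,0,0],[-0.3,-0.2,0.7],-1],[[0,0,0],[-0.3,-0.5,0.8],-1],[[0,0,0],[-0.3,-0.75,0.8],-1],[[0,0,0],[-0.3,-0.75,0.8],-1],[[0,0,0],[-0.3,-0.75,0.8],-1]]'
python3 - <<'E'
from h import *
s=manip.sense();print(s['t'],s['tcp_pos'],s['contact_force'],s['qpos'].round(2))
im=snap("wrist","pics/w16.png");np.save("w16.npy",np.r_[s['tcp_pos'],s['eef_rot']])
cv2.imwrite("pics/w16z.png",cv2.resize(cv2.imread("pics/w16.png")[0:200,110:370],None,fx=3,fy=3,interpolation=cv2.INTER_CUBIC))
E
```

```text
t: 19.77
tcp_pos: [0.622, 0.13, 0.0763]
eef_rot: [-0.805, 1.57, -2.381]
contact_force: [0.2, 0.1, -1.0]
finger_gap: 0.0003
t: 20.35
tcp_pos: [0.5923, 0.054, 0.1568]
eef_rot: [0.84, 1.57, -0.739]
contact_force: [0.6, 0.7, 1.0]
finger_gap: 0.0003
20.35 [0.59229424 0.05401786 0.15682803] [0.5622493  0.65835878 0.97004599] [ 0.06  0.56 -0.37  1.96  0.31  0.68 -0.5 ]
```

View pics/w16z.png

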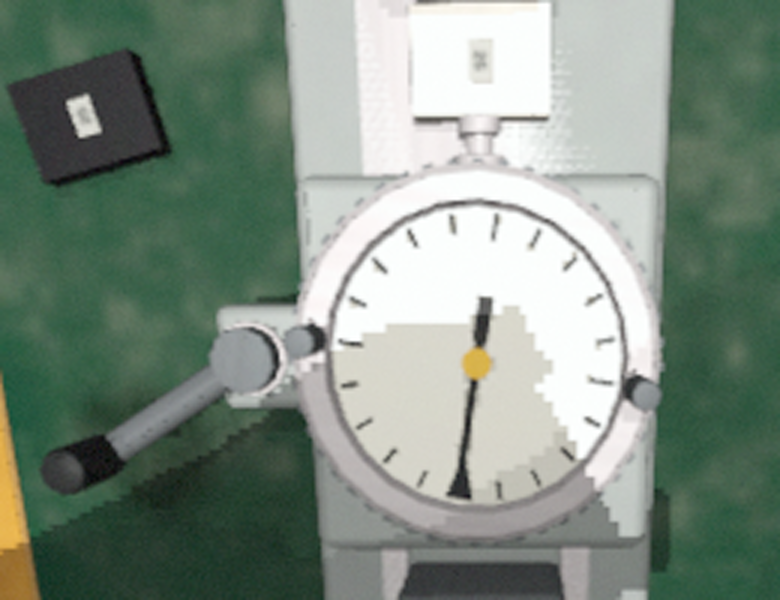

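```bash

python3 - <<'E'
from meas import *
o=run("w16.npy",110,0,3,dict(hub=(477,363,.066),tip=(462,475,.066),tail=(486,298,.066),wb=(459,496,.065),pl=(646,395,.085),pr=(296,343,.085),post=(62,470,.077),piv=(245,358,.052)))
print('needle',cw(o['hub'],o['tip']),cw(o['tail'],o['tip']),cw(o['tail'],o['hub']),'wedge',cw(o['hub'],o['wb']),'pegs',cw(o['pl'],o['pr'])-np.pi/2)
cv2.imwrite("pics/w16y.png",cv2.resize(cv2.imread("pics/w16.png")[90:175,225:315],None,fx=7,fy=7,interpolation=cv2.INTER_CUBIC))
E
```

```text
hub [584.7 121.3  66. ]
tip [580.5  95.   66. ]
tail [587.  135.7  66. ]
wb [579.6  89.6  65. ]
pl [621.9 115.6  85. ]
pr [546.8 127.1  85. ]
post [488.8  98.9  77. ]
piv [526.8 122.   52. ]
needle 1.727812298270319 1.7294305872852154 1.7323841650048504 wedge 1.729976866803647 pegs -4.560925396392273
```

View pics/w16y.png

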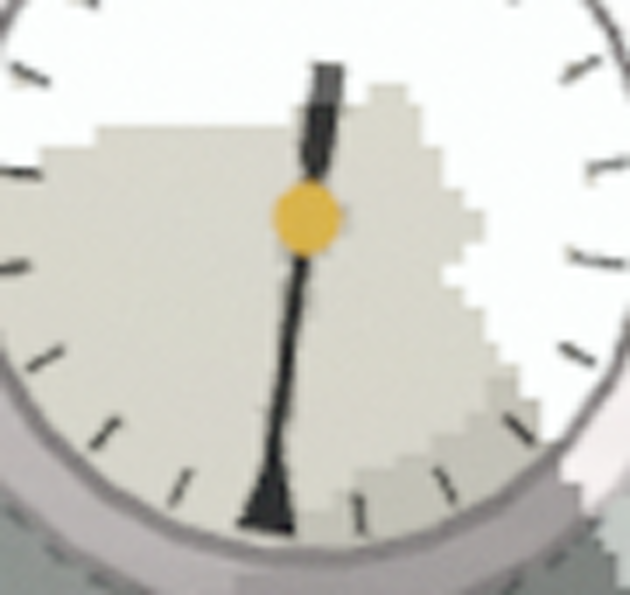

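```bash

python3 -m crank '[[[0,0,0],[-0.4,0.05,0],-1],[[0,0,0],[-0.8,0.1,0],-1],[[0,0,0],[-1,0.15,0],-1],[[0,0,0],[-1,0.15,-0.2],-1],[[0,0,0],[-1,0.15,-0.2],-1],[[0,0,0],[-1,0.15,-0.2],-1]]'
python3 - <<'E'
from h import *
s=manip.sense();print(s['t'],s['tcp_pos'],s['contact_force'],s['qpos'].round(2))
im=snap("wrist","pics/w17.png");np.save("w17.npy",np.r_[s['tcp_pos'],s['eef_rot']])
E
```

```text
t: 20.9
tcp_pos: [0.4921, 0.072, 0.1358]
eef_rot: [-1.743, 1.569, 2.967]
contact_force: [0.3, 0.4, -0.2]
finger_gap: -0.0001
20.9 [0.49206229 0.07201194 0.13582241] [ 0.31979636  0.3891772  -0.16206824] [-0.01  0.5  -0.35  2.19  0.34  0.51 -0.62]
```

View pics/w17.png

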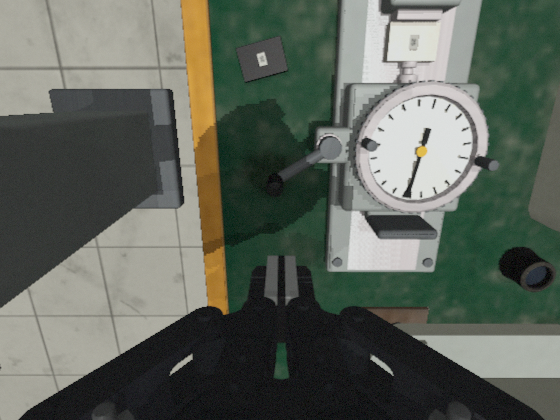

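```bash

python3 -m crank '[[[0,0,0],[-0.04,0,-0.3],-1],[[0,0,0],[-0.04,0,-0.6],-1],[[0,0,0],[-0.04,0,-0.72],-1],[[0,0,0],[-0.04,0,-0.72],-1],[[0,0,0],[-0.04,0,-0.72],-1]]'
python3 - <<'E'
from h import *
s=manip.sense();print(s['t'],s['tcp_pos'],s['contact_force'])
C=cam("wrist",s);im=snap("wrist","pics/w18.png")
E
```

```text
t: 21.37
tcp_pos: [0.4887, 0.0708, 0.0642]
eef_rot: [-1.321, 1.57, -2.896]
contact_force: [-0.7, 0.9, 0.2]
finger_gap: -0.0001
21.3667 [0.48866035 0.07082103 0.06418892] [-0.74591619  0.90001318  0.24782039]
```

View pics/w18.png

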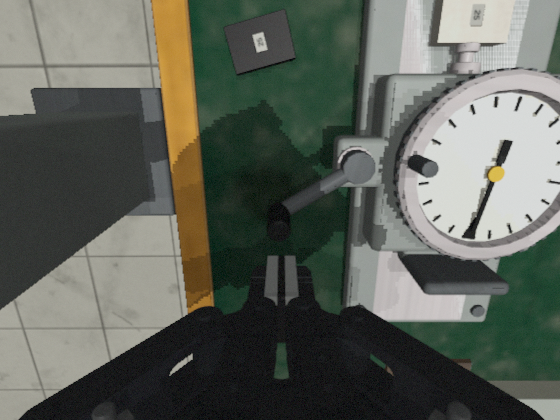

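```bash

python3 -m crank '[[[0,0,0],[0,0.06,0],-1],[[0,0,0],[-0.01,0.12,0],-1],[[0,0,0],[-0.03,0.18,0],-1],[[0,0,0],[-0.05,0.23,0],-1],[[0,0,0],[-0.06,0.29,0],-1],[[0,0,0],[-0.07,0.35,0],-1],[[0,0,-0.03],[-0.08,0.41,0],-1],[[0,0,-0.055],[-0.08,0.47,0],-1],[[0,0,-0.09],[-0.08,0.53,0],-1],[[0,0,-0.12],[-0.07,0.58,0],-1],[[0,0,-0.12],[-0.07,0.58,0],-1]]'
python3 - <<'E'
from h import *
s=manip.sense();print(s['t'],s['tcp_pos'],s['contact_force'])
C=cam("wrist",s);im=snap("wrist","pics/w19.png")
E
```

```text
t: 22.33
tcp_pos: [0.4814, 0.1304, 0.0644]
eef_rot: [2.837, 1.569, 0.882]
contact_force: [0.8, 0.8, -1.0]
finger_gap: 0.0001
22.3333 [0.48140498 0.13044869 0.06443979] [ 0.75805243  0.79151144 -1.03979747]
```

View pics/w19.png

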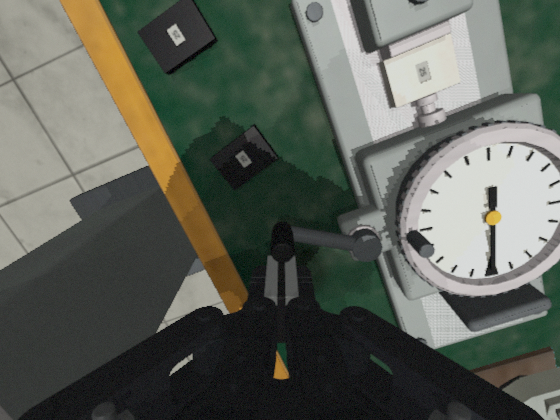

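```bash

python3 -m crank '[[[0,0,-0.035],[0.015,0.05,0],-1],[[0,0,-0.07],[0.03,0.09,0],-1],[[0,0,-0.1],[0.05,0.13,0],-1],[[0,0,-0.13],[0.08,0.16,0],-1],[[0,0,-0.13],[0.08,0.16,0],-1]]'
python3 -m crank '[[[0,0,0],[0.02,0.02,0],-1],[[0,0,0],[0.04,0.03,0],-1],[[0,0,0],[0.04,0.03,0],-1]]'
python3 - <<'E'
from h import *
s=manip.sense();print(s['t'],s['tcp_pos'],s['contact_force'])
im=snap("wrist","pics/w20.png")
E
```

```text
t: 22.8
tcp_pos: [0.4834, 0.1407, 0.0637]
eef_rot: [-0.243, 1.558, -2.607]
contact_force: [-13.5, -9.0, 9.0]
finger_gap: 0.0001
t: 23.05
tcp_pos: [0.4837, 0.1411, 0.0634]
eef_rot: [-0.261, 1.55, -2.62]
contact_force: [-21.8, -15.0, 17.7]
finger_gap: -0.0001
23.05 [0.48373126 0.14105906 0.0633837 ] [-21.81017984 -15.01680467  17.67936752]
```

View pics/w20.png

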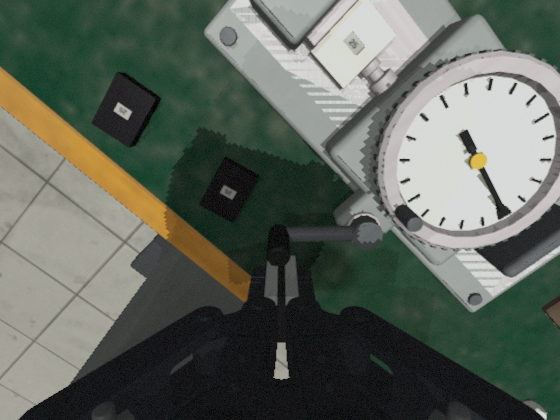

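```bash

python3 -m crank '[[[0,0,0],[-0.1,-0.1,0],-1],[[0,0,0],[-0.2,-0.2,0],-1],[[0,0,0],[-0.3,-0.3,0],-1],[[0,0,0],[-0.3,-0.3,0.3],-1],[[0,0,0.035],[-0.3,-0.3,0.6],-1],[[0,0,0.07],[-0.2,-0.5,1],-1],[[0,0,0.11],[0,-0.7,1],-1],[[0,0,0.15],[0.3,-0.8,1],-1],[[0,0,0.19],[0.6,-0.8,1],-1],[[0,0,0.23],[0.8,-0.8,1],-1],[[0,0,0.25],[0.8,-0.8,1],-1],[[0,0,0.25],[0.8,-0.8,1],-1]]'
python3 - <<'E'
from h import *
s=manip.sense();print(s['t'],s['tcp_pos'],s['contact_force'])
im=snap("wrist","pics/w21.png");np.save("w21.npy",np.r_[s['tcp_pos'],s['eef_rot']])
cv2.imwrite("pics/w21z.png",cv2.resize(cv2.imread("pics/w21.png")[0:200,110:370],None,fx=3,fy=3,interpolation=cv2.INTER_CUBIC))
E
```

```text
t: 24.1
tcp_pos: [0.5744, 0.0668, 0.1642]
eef_rot: [2.009, 1.57, 0.437]
contact_force: [-0.0, -0.8, -0.7]
finger_gap: 0.0002
24.1 [0.57440126 0.06681885 0.16416257] [-0.04275018 -0.77010795 -0.74369894]
```

View pics/w21.png

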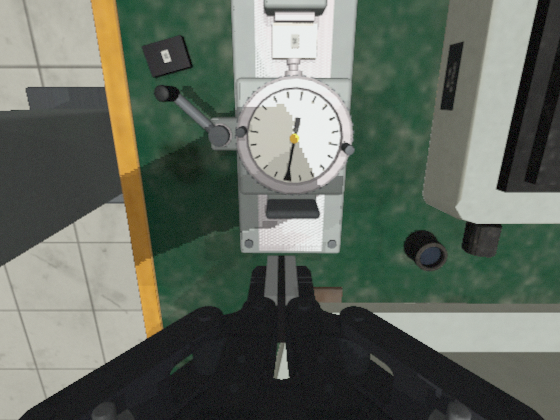

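View pics/w21z.png

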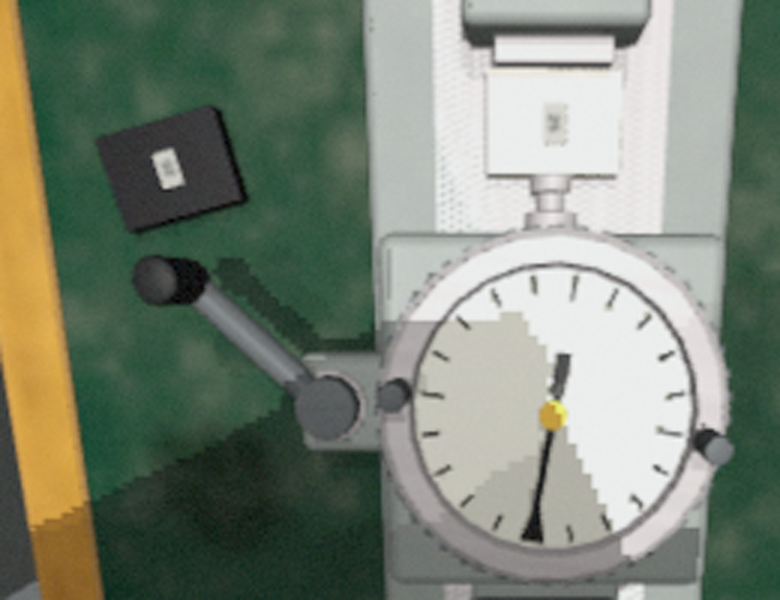

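```bash

python3 - <<'E'
from meas import *
o=run("w21.npy",110,0,3,dict(hub=(553,416,.066),tip=(535,520,.066),tail=(563,354,.066),wb=(533,541,.065),pl=(717,449,.085),pr=(390,396,.085),post=(155,279,.077),piv=(328,408,.052),bl=(487,177,.028),br=(619,177,.028),fl=(487,68,.028),fr=(621,68,.028),av=(495,62,.031),avr=(613,62,.031)))
print('needle',cw(o['hub'],o['tip']),cw(o['tail'],o['tip']),'wedge',cw(o['hub'],o['wb']),'pegs',cw(o['pl'],o['pr'])-np.pi/2+2*np.pi,'lever',np.degrees(cw(o['piv'],o['post'])))
snap("top","pics/t21.png")
E
```

```text
hub [584.6 121.   66. ]
tip [580.3  94.9  66. ]
tail [586.8 135.7  66. ]
wb [579.9  89.2  65. ]
pl [621.4 115.9  85. ]
pr [547.1 127.8  85. ]
post [494.5 152.6  77. ]
piv [526.8 121.3  52. ]
bl [568.  178.5  28. ]
br [602.8 178.5  28. ]
fl [568.2 203.9  28. ]
fr [602.4 203.9  28. ]
av [570.3 204.7  31. ]
avr [600.  204.7  31. ]
needle 1.7316203774007475 1.72741558426284 wedge 1.7167931093029076 pegs 1.7295636040684954 lever -135.91800417060836
```

View pics/t21.png

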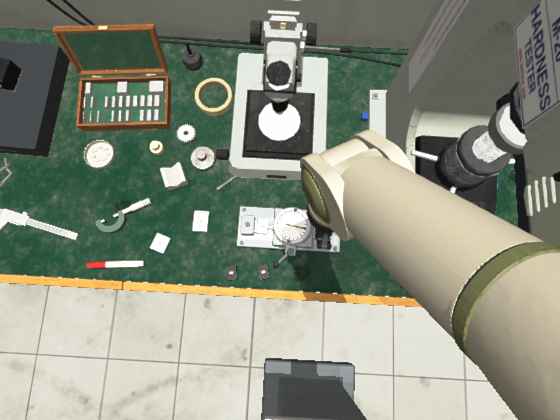

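```bash
python3 -c "
from workcell import manip
print(manip.hand_in()); print(manip.sense()['t'])"
```

```text
the job is handed in; nothing more can be done
None
the job is handed in; nothing more can be done
```

The comparator is zeroed on its master and the job is handed in. The robot clock read about 24 s and the gripper was clear of everything.

**What I did, in order**
- I gripped the 25 mm block across its 35 mm and laid it flat on the bed against the anvil.
- I pushed the head by its lug to its hard stop. It did not move as the push rose from 17 N to 22 N, and the needle swung to about 1.73 rad.
- I pushed the left bezel peg round in three pushes.
- I swung the clamp lever over until it stopped.

**Last checks from the wrist picture**

| Item | Measured |
|---|---|
| Needle | 1.73 rad |
| Zero wedge / bezel pegs | 1.72 / 1.73 rad |
| Block's front face | 203.9 mm in world y |
| Anvil face | 204.7 mm in world y (gap within measuring error) |

The block lies square to the measuring line with the plunger bearing on it, and the head stayed home. In the overhead picture the other two blocks lie where they were. I never touched the nut or the loupe, but did not measure them again.

**Points that did not match fully**
- **Clamp:** I measured a turn of about 1.32 rad, not 1.5. It stopped against about 30 N at 136°, where the end stop should be if the travel is even about the lever's middle. I take it that the lever started about 0.2 rad off its zero, but I did not push it a second time to confirm.
- **Plunger:** the needle angle implies about 6.9 mm, near the top of the expected 3 to 7 mm.
- **Head:** it travelled about 36 mm rather than 45 mm, so I take it that it did not start fully back.
- **Cameras:** the overhead camera put the comparator about 4 mm off the wrist camera in x. I worked from the wrist camera.

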